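# Hang the walnut door on its own cabinet and shut it

### The arm

A 6-joint arm with a two-finger parallel gripper is mounted at the origin on a cart in front of the work surface, level with it; the furniture and walls round the work are solid. World frame = base frame: x ahead of the robot, y to its left, z up, the work surface at z = 0. Lengths are in mm, angles in rad, forces in N, time in s.
With the tool pointing down it reaches from about 200 to 875 mm from the base axis. Payload 3.4 kg.
Tool frame: the origin (TCP) lies at the very end of the fingers, on their centre line; the grasp point (between the pads) lies 19 mm behind it; y points along the fingers, z is the direction in which the jaws open and shut, and the axes are right-handed (so a half turn about y gives the same grasp; the last joint's range is limited). The gripper opens to 94 mm and grips with 3 to 60 N. Pads are 16 mm wide; open, the fingers measure 119 mm over their backs; the gripper's body (75 mm by 177 mm) begins 78 mm behind the grasp point.
Start: joints at [-1.373, 0.276, 1.505, -0, 1.361, -0.121], TCP at [180.221, -546.064, 205.493] pointing down, gripper open.
Joint ranges: [-2.89, 2.89], [-0.75, 2.08], [0.22, 2.7], [-1.18, 4.32], [0.11, 2.71], [-2.7, 2.7]. Speed limits (rad/s): [2.57, 2.57, 3.14, 3.14, 3.14, 3.14].

### API

Orientations are given as a unit quaternion [w, x, y, z].
In Python, from rig import observe, get_image, sign_off, masks_of, landmark_of gives the robot as it stands. The module is installed in compiled form; this text tells all that it offers.
- The arm moves only by the shell command python3 -m jog 'ROWS' [FORCE]. ROWS is JSON, a list of rows, each an object of numbers: "claw": the opening, from -1 (shut) to 1 (fully open); "dx", "dy", "dz": the shift along the tool's x, y, z scaled (see below); "wx", "wy", "wz": the turn, a rotation vector about the tool's x, y, z scaled (see below). A call has 1 to 8 rows; each row shifts and turns the commanded pose from where the row before left it, along the tool's axes as they then stand; what a row does not reach is not made up. The controller multiplies each number of a shift by 0.08 m and each number of a turn by 180 degrees. A row lasts 1/8 s, in which the tool goes at most 62.5 mm and 10.7 degrees, less where a joint would pass 70% of its speed; a pose out of reach is approached as far as the arm can. A call with a number of a shift or a turn outside -1 to 1 is refused whole. A call with a gripper value outside its range is refused whole. The fingers move at their own pace and stop on an object; FORCE is the grip in N (left out, the last holds). Time passes only in rows, so rows that do not move let the fingers close. It gives the time, the measured TCP pose, the force and the opening at its end, in the units of the state.
- observe(): the state, without advancing time (a new reading comes with each control period).
- get_image(name): name is "side" or "top"; returns a dict with "pixels" (384x512x3 uint8, red, green, blue), "fx", "fy", "cx", "cy" (pixels), "k1" (the pictures are not rectified: a ray, as slopes to the right and down, at radius r is drawn at 1 + k1 r^2 times it, then the intrinsics apply), "R" (3x3) and "t" (3): a world point X has camera coordinates R X + t. Camera axes: x right, y down, z forward; pixel columns grow to the right and rows downward; lengths in mm; the calibration is good to about 2 mm. A picture is of the moment at which its call begins. There is no depth.
- sign_off(): hands the job in, once; it reports no verdict.
Trained networks look in a picture, given as the dict that the camera call returned (one of the last four; its "shot" number tells which), for a name from the list of things; names that differ only in an ending like _2 or _b are one class to them, and where a whole thing is asked for, a point or a joint stands for the part that bears it (a point fixed in the world has none). Each returns a list of dicts, best first, with "confidence" (0 to 1); they miss things now and then, are a little off and sometimes report something else, mostly with a low value. They report only what shows in the picture. A call takes as long as a camera call. They do not tell look-alikes from the thing itself.
- masks_of(picture, label): "mask" (384x512 bool, what is visible of it) and "uv" ([column, row] in pixels, amid what is visible of it).
- landmark_of(picture, label): "uv" ([column, row] in pixels: a listed point, or the origin of a listed thing).
The state is a dict: "clock": time; "joint_positions": joint angles; "qd": joint speeds; "tau": joint torques, N m; "tcp_pos": TCP position; "eef_rot": TCP orientation; "wrist_force": force on the tool from outside, world axes, zero at the start; "wrist_torque": the same for the moment, N m; "finger_gap": finger opening in mm.
Only numpy, scipy, OpenCV 4.12 (cv2) and the standard library are available. Lean on these libraries where they do the work, as an engineer would, in place of code of your own. Each camera call takes 0.05 s, during which the arm holds its last target.

### The job

Two small desk cabinets have had their lift-off doors taken off for oiling, and the doors lie drying on wire easels. The dark walnut door is dry: hang it on the hinge pins of the cabinet it belongs to, both hinges fully down, and swing it shut. Leave the pale maple door on its easel, and do not push the other things on the desk about.

Things in the scene. Friction and masses are not known exactly. Their poses are not given: they have to be found in the camera images.
- walnut_door: loose dark walnut door (sizes in mm), 60 wide, 130 high, 16 thick, flush pull. Origin: middle of the lower edge, mid-thickness. Axes: z to the upper edge, -x out of the front face, +y to the hinge edge. Two brass barrels 26 and 98 above the lower edge stand out 16 from the hinge edge; 56 of free edge between them. 0.08 to 0.15 kg. Set down upright, it stands by itself on its lower edge
- walnut_door_socket_low (a point): middle of the lower barrel's mouth on the walnut door, at (0, 39, 26) mm in the door's frame. The barrel is 13 mm across, 16 long, its bore 8.4 wide and open downwards
- walnut_door_socket_high (a point): the same for the upper barrel, at (0, 39, 98) mm in the door's frame. Hung and shut, the door's axes are parallel to the cabinet's and its origin lies at (-60, -3, 10) mm in the cabinet's frame; it swings freely about the pins, its free edge coming out along the cabinet's -x. On the pins there is no room for a finger at the hinge edge
- walnut_cabinet: small dark walnut desk cabinet without its door (sizes in mm), 88 wide (y), 100 deep (x), 152 high, fixed upright. Origin: centre of its underside, on the desk (z = 0). The open front looks along its -x (front face at x = -50). Two upright hinge pins (pintles) stand on brass knuckles before the front at x = -60, y = +36, shoulders 36 and 108 above the desk. Hinge side: its +y
- walnut_cabinet_pintle_low (a point): foot (shoulder) of the walnut cabinet's lower pintle, where the lower barrel's mouth rests when the door is fully down. Pintle: steel, 6 mm thick, 10 long, upper 4 mm tapered, always upright. Its knuckle is 13 mm across, 14 long
- walnut_cabinet_pintle_high (a point): the same for the upper pintle, 72 mm above the lower one, on a knuckle 32 mm long: the door has to come in from the front, raised 11 to 22 mm, so that its lower barrel passes over the lower pin and under the upper knuckle. The desk before the cabinets, x from 0.45 m to their fronts, y from -0.20 to +0.09 m, is bare, flat and free at z = 0
- easel_1: black wire easel, fixed on the leather pad; origin: middle of its foot. It carries the walnut door front face up, sloping 28 degrees (upper edge along the easel's +x and higher, lower edge towards the robot behind a low lip; lift it off upwards). It is 37 mm wide, so both long edges of the door stand free; their middle is about 55 mm above the pad
- maple_door: loose pale maple door (sizes in mm), 60 wide, 130 high, 16 thick, flush pull. Origin: middle of the lower edge, mid-thickness. Axes: z to the upper edge, -x out of the front face, +y to the hinge edge. Two brass barrels 36 and 86 above the lower edge stand out 16 from the hinge edge; 34 of free edge between them. Belongs to the other cabinet; lies on the other easel
- maple_cabinet: small pale maple desk cabinet without its door (sizes in mm), 88 wide (y), 100 deep (x), 152 high, fixed upright. Origin: centre of its underside, on the desk (z = 0). The open front looks along its -x (front face at x = -50). Two upright hinge pins (pintles) stand on brass knuckles before the front at x = -60, y = +36, shoulders 46 and 96 above the desk. Its door stays off for now
- ink_bottle: loose square blue ink bottle with a black cap, 49 x 48 x 58 mm, standing to the right of the cabinets; origin: centre of its underside
- notebook: loose black notebook, 148 x 110 x 16 mm, lying at the right; origin: centre of its underside
- rubber_stamp_1: loose wooden hand stamp, 24 x 48 x 66 mm, standing behind the cabinets; origin: centre of its underside
Mind the look-alikes: they are no part of the job. Several things have the shape of the walnut_door; the one meant has the colours described above.

How it is judged (in metres and radians):
At the end, for the whole second after the job is handed in: The walnut door hangs on the walnut cabinet: both barrels over their pintles (within 3 mm) and fully down (within 3 mm), upright, shut (within 0.1 rad of the cabinet front) and at rest; the maple door lies on its easel within 25 mm of its start (horizontal distance between walnut_door_socket_low and walnut_cabinet_pintle_low below 0.003 m and horizontal distance between walnut_door_socket_high and walnut_cabinet_pintle_high below 0.003 m and z of walnut_door_socket_low in the frame of walnut_cabinet below 0.039 m and angle between walnut_door's own z axis and vertical below 0.06 rad and angle between the y axis of walnut_door and the y axis of walnut_cabinet, either way round below 0.1 rad and y of walnut_door in the frame of walnut_cabinet below 0.02 m and linear speed of walnut_door below 0.02 m/s and angular speed of walnut_door below 0.15 rad/s and distance of maple_door from where it was at the start of the episode below 0.025 m); the robot touches nothing.
It fails at once if the maple door is moved by more than 25 mm (distance of maple_door from where it was at the start of the episode above 0.025 m).
It fails at once if the ink bottle, the notebook or the hand stamp is pushed more than 40 mm away (distance of any of ink_bottle, notebook, rubber_stamp_1 from where it was at the start of the episode above 0.04 m).
It also fails if it takes over 70 s, if anything falls off the work surface, if the arm or the gripper's body presses on something with over 40 N, if the wrist force passes 120 N, or if a joint passes its speed limit or range.

## Working session

There is one attempt and no reset: what is moved stays moved. The work goes in short steps, Python scripts to look and compute and a shell command to move; the robot and the scene stay as the last step left them, time stands still between calls to the robot, and variables do not carry over. Pictures are saved under pics/ and viewed, and the job is handed in when it is done.

```bash
mkdir -p pics; python3 - <<'E'
from rig import *
import cv2
print(observe())
for n in ("side","top"):
    p=get_image(n); cv2.imwrite(f"pics/{n}0.png",p["pixels"][:,:,::-1])
    print(n,{k:p[k] for k in p if k!="pixels"})
    for l in ["walnut_door","walnut_door_socket_low","walnut_door_socket_high","walnut_cabinet","walnut_cabinet_pintle_low","walnut_cabinet_pintle_high","easel_1","maple_door","maple_cabinet","ink_bottle","notebook","rubber_stamp_1"]:
        print(l,[(round(d["confidence"],2),[round(float(x)) for x in d["uv"]]) for d in landmark_of(p,l)])
E
```

```text
{'clock': 0.0, 'joint_positions': array([-1.37299963e+00,  2.76596262e-01,  1.50610647e+00, -3.16102120e-05,
        1.36068711e+00, -1.21022780e-01]), 'qd': array([-0.00204106, -0.00089777,  0.00106441, -0.00015534,  0.00038012,
       -0.0021165 ]), 'tau': array([ 2.19325484e-03, -4.04572999e+01, -2.37223989e+01,  7.05403858e-02,
        3.46864143e-02, -1.39895383e-04]), 'tcp_pos': array([ 180.09176059, -545.4820434 ,  204.61464462]), 'eef_rot': array([ 0.11220988, -0.11228049,  0.69877534, -0.69750631]), 'wrist_force': array([-0.22135461,  0.16817265,  0.32992172]), 'wrist_torque': array([ 0.02559515, -0.02254538, -0.03804433]), 'finger_gap': 94.02370696783166}
side {'fx': 352.2519190025025, 'fy': 352.2519190025025, 'cx': 251.92751403539893, 'cy': 193.69261957463291, 'k1': -0.015256822494945314, 'R': array([[-0.99924795,  0.03531447,  0.01601309],
       [ 0.00214506,  0.46268259, -0.88652142],
       [-0.03871601, -0.88582036, -0.46241038]]), 't': array([ 566.24825125,   45.89241287, 1268.37424734]), 'shot': 1}
walnut_door [(0.63, [314, 274])]
walnut_door_socket_low [(0.86, [308
[... 598 characters left out ...]
90525],
       [-0.89768437, -0.30299584, -0.31993169],
       [ 0.30079111,  0.10921846, -0.94741545]]), 't': array([-128.92925113,  582.61015881, 1638.37065358]), 'shot': 2}
walnut_door [(0.92, [125, 199])]
walnut_door_socket_low [(0.94, [113, 197]), (0.73, [146, 196])]
walnut_door_socket_high [(0.68, [154, 178]), (0.57, [105, 177])]
walnut_cabinet [(0.85, [278, 181])]
walnut_cabinet_pintle_low [(0.66, [267, 190])]
walnut_cabinet_pintle_high [(0.94, [264, 182])]
easel_1 [(0.6, [164, 194])]
maple_door [(0.67, [194, 222])]
maple_cabinet [(0.64, [344, 192])]
ink_bottle [(0.71, [368, 235])]
notebook [(0.66, [344, 265]), (0.3, [163, 196])]
rubber_stamp_1 [(0.69, [338, 193]), (0.61, [244, 149])]
```

View pics/top0.png

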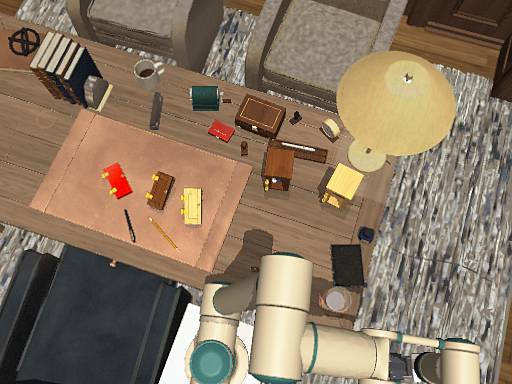

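View pics/side0.png

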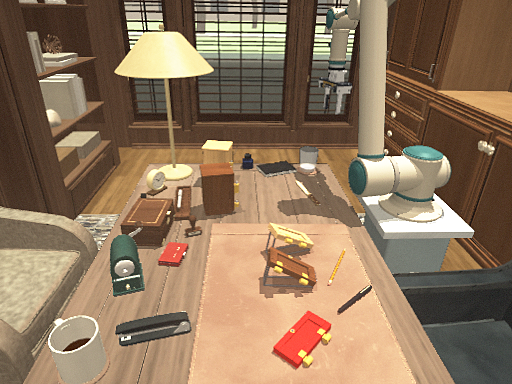

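```bash
python3 - <<'E'
import cv2
a=cv2.imread("pics/top0.png")[140:270,80:300]; cv2.imwrite("pics/topc.png",cv2.resize(a,None,fx=3.6,fy=3.6,interpolation=cv2.INTER_CUBIC))
a=cv2.imread("pics/side0.png")[160:384,190:400]; cv2.imwrite("pics/sidec.png",cv2.resize(a,None,fx=2.6,fy=2.6,interpolation=cv2.INTER_CUBIC))
E
```

```text
(no output)
```

View pics/topc.png

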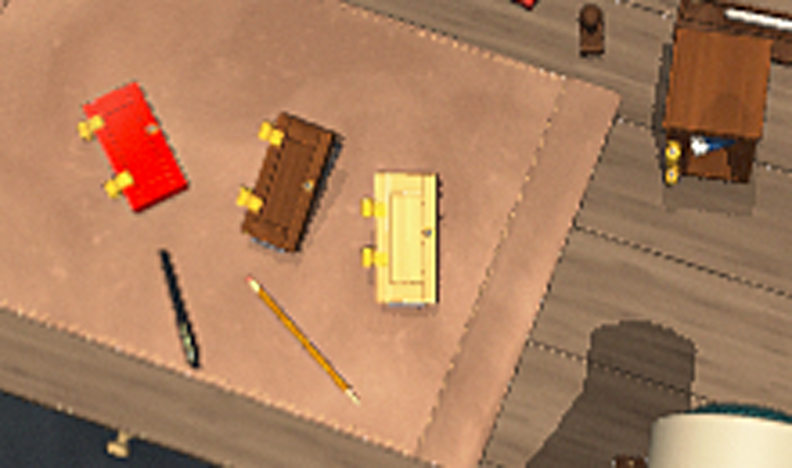

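View pics/sidec.png

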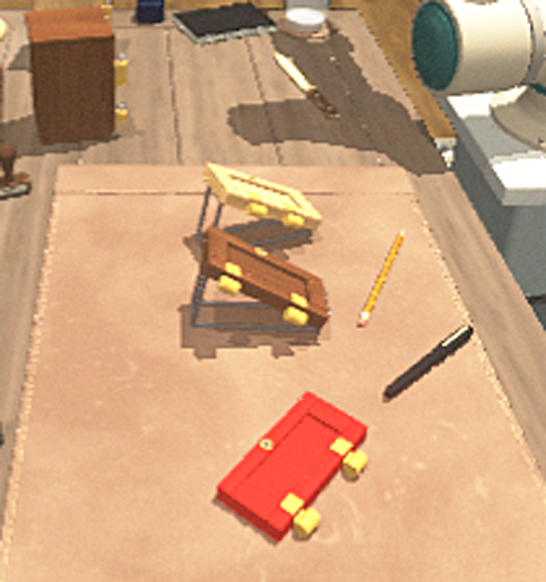

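Three things have the door's shape. In the top view they are red at (118,180), dark walnut on its easel at (159,190) and pale maple at (192,206). The one meant is the dark brown door at (159,190): it is the only brown one, and its barrels are further apart than the maple door's. The enlarged crop shows the same. The walnut cabinet is at top (278,168), side (218,190).

```bash
python3 - <<'E'
import cv2
def crop(src,dst,x0,x1,y0,y1,s):
    a=cv2.imread(src)[y0:y1,x0:x1]; b=cv2.resize(a,None,fx=s,fy=s,interpolation=cv2.INTER_CUBIC)
    for x in range(x0,x1,10): cv2.putText(b,str(x),((x-x0)*s,10),0,.35,(255,255,255)); cv2.line(b,((x-x0)*s,0),((x-x0)*s,b.shape[0]),(255,255,255) if x%50==0 else (150,150,150),1)
    for y in range(y0,y1,10): cv2.putText(b,str(y),(0,(y-y0)*s),0,.35,(255,255,255)); cv2.line(b,(0,(y-y0)*s),(b.shape[1],(y-y0)*s),(255,255,255) if y%50==0 else (150,150,150),1)
    cv2.imwrite(dst,b)
crop("pics/top0.png","pics/c1.png",255,305,130,200,8)
crop("pics/side0.png","pics/c2.png",190,250,155,220,9)
crop("pics/top0.png","pics/c3.png",135,210,160,230,8)
crop("pics/side0.png","pics/c4.png",250,330,215,300,7)
E
```

```text
(no output)
```

View pics/c1.png

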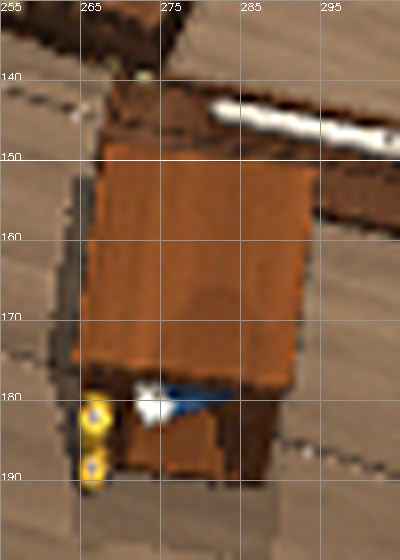

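View pics/c2.png

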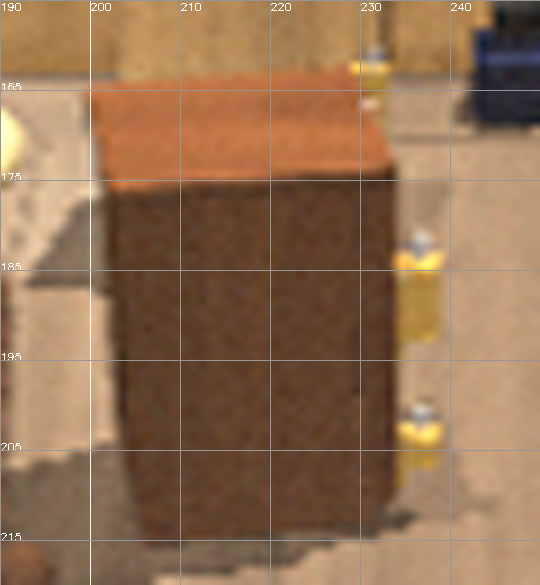

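View pics/c3.png

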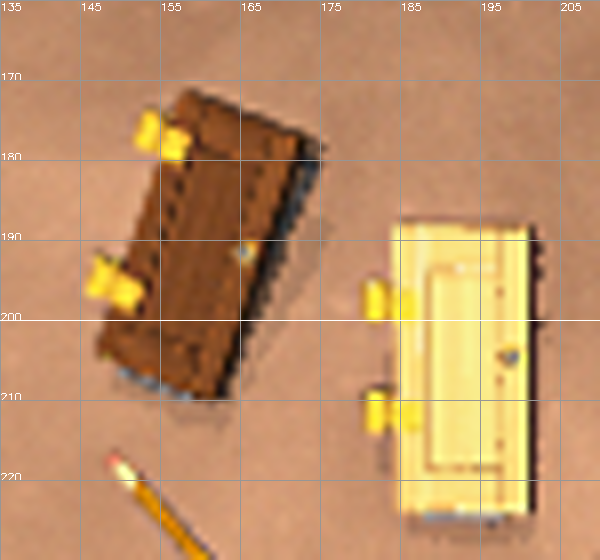

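View pics/c4.png

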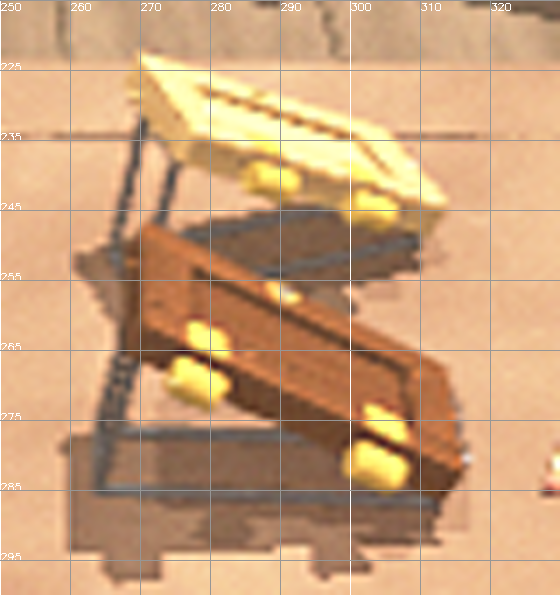

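```bash
cat > h.py <<'E'
import numpy as np, cv2
from scipy.spatial.transform import Rotation as Ro
from scipy.optimize import least_squares
def proj(p,X):
    X=np.atleast_2d(X); c=X@np.asarray(p["R"]).T+np.asarray(p["t"]); s=c[:,:2]/c[:,2:]
    s=s*(1+p["k1"]*(s**2).sum(1,keepdims=True))
    return s*[p["fx"],p["fy"]]+[p["cx"],p["cy"]]
def tri(obs):  # [(p,uv)]
    f=lambda X: np.concatenate([proj(p,X)[0]-uv for p,uv in obs])
    r=least_squares(f,[500,0,80.]); return r.x, r.fun
def doorR(yaw,pitch): # pitch: slope from horizontal
    c,s=np.cos(pitch),np.sin(pitch)
    B=np.array([[s,0,c],[0,1,0],[-c,0,s]]) # cols x,y,z
    return Ro.from_euler('z',yaw).as_matrix()@B
def crop(px,dst,x0,x1,y0,y1,s,pts=()):
    a=px[y0:y1,x0:x1,::-1]; b=cv2.resize(a,None,fx=s,fy=s,interpolation=cv2.INTER_CUBIC)
    for u,v in pts: cv2.circle(b,(int((u-x0+.5)*s),int((v-y0+.5)*s)),2,(0,255,0),-1)
    cv2.imwrite(dst,b)
doorpts=np.array([[-8,y,z] for y in(-30,30) for z in(0,130)]+[[8,y,z] for y in(-30,30) for z in(0,130)]+[[0,39,26],[0,39,42],[0,39,98],[0,39,114]])
E
cat > fit0.py <<'E'
from h import *
from rig import *
S=get_image("side");T=get_image("top")
# cabinet: x,y,yaw
cab=[(T,[-50,44,152],(264.5,175)),(T,[-50,-44,152],(290.5,178.5)),(T,[50,-44,152],(294,151)),(T,[50,44,152],(268.5,148)),
 (T,[-60,36,118],(266.7,181.5)),(T,[-60,36,46],(266.3,188.3)),
 (S,[-60,36,118],(236.2,180.9)),(S,[-60,36,46],(236.2,199.8)),(S,[-50,44,152],(233.5,173.7)),(S,[50,44,152],(202,175.5)),(S,[50,44,0],(206,214.5)),(S,[50,-44,152],(199.8,164.5))]
def f(q):
    R=Ro.from_euler('z',q[2]).as_matrix()
    return np.concatenate([proj(p,R@np.array(X)+[q[0],q[1],0])[0]-uv for p,X,uv in cab])
r=least_squares(f,[600,-100,0.],x_scale=[10,10,.1]); print("cab",r.x); print(r.fun.reshape(-1,2).round(1).tolist())
qc=r.x
# refine with just pintles
Rc=Ro.from_euler('z',qc[2]).as_matrix()
for z,a,b in((118,(266.7,181.5),(236.2,180.9)),(46,(266.3,188.3),(236.2,199.8))):
    print("pin",tri([(T,a),(S,b)]), Rc@[-60,36,z]+[qc[0],qc[1],0])
d=[(T,[-8,30,130],(158.5,171)),(T,[-8,-30,130],(173,177.5)),(T,[-8,30,0],(147.5,204)),(T,[-8,-30,0],(161.5,210)),
(S,[-8,-30,130],(270,247)),(S,[-8,-30,0],(314,267)),(S,[-8,30,0],(311,278)),(S,[0,39,26],(308,282)),(S,[0,39,114],(274,267.5)),(S,[8,30,130],(268,265))]
def g(q):
    R=doorR(q[3],q[4])
    return np.concatenate([proj(p,R@np.array(X)+q[:3])[0]-uv for p,X,uv in d])
r=least_squares(g,[450,100,30,0.,.49],x_scale=[10,10,10,.1,.1]); print("door",r.x,np.degrees(r.x[3:])); print(r.fun.reshape(-1,2).round(1).tolist())
np.save("fit.npy",np.r_[qc,r.x])
R=doorR(*r.x[3:]);P=doorpts@R.T+r.x[:3]
crop(T["pixels"],"pics/f1.png",135,185,160,220,8,proj(T,P)); crop(S["pixels"],"pics/f2.png",250,330,235,300,8,proj(S,P))
print("mid",R@[0,0,70]+r.x[:3])
E
python3 fit0.py
```

```text
cab [6.85439493e+02 7.32600548e+00 1.83782419e-01]
[[0.5, -0.6], [-0.2, -0.7], [-0.3, 0.3], [0.4, 0.1], [0.1, -0.8], [0.2, -1.1], [0.5, -0.2], [0.6, 0.1], [0.6, -1.2], [1.0, -0.6], [-0.8, 1.5], [0.7, -0.2]]
pin (array([619.75209504,  30.95469083, 116.33254707]), array([ 0.27711869, -0.57390942,  0.56153398,  0.19897715])) [619.8709386   31.75477161 118.        ]
pin (array([619.30291136,  30.72150392,  44.86743509]), array([ 0.39789914, -0.79301876,  0.77584527,  0.2692663 ])) [619.8709386   31.75477161  46.        ]
door [ 4.26047401e+02  3.93580535e+02  2.50659008e+01 -6.55900904e-02
  4.73470873e-01] [-3.75803536 27.12788273]
[[0.1, -0.2], [0.6, -0.7], [0.2, -0.1], [1.0, -0.0], [-0.3, -1.5], [-0.7, -1.5], [5.3, 3.2], [-2.1, -0.1], [0.3, 0.3], [-1.3, 0.1]]
mid [488.21281153 389.49724254  56.98436577]
```

```bash
sed -i 's/(S,\[-8,30,0\],(311,278)),//' fit0.py; python3 fit0.py | tail -5
```

```text
pin (array([619.30291136,  30.72150392,  44.86743509]), array([ 0.39789914, -0.79301876,  0.77584527,  0.2692663 ])) [619.8709386   31.75477161  46.        ]
door [ 4.24042005e+02  3.95629428e+02  2.48116473e+01 -7.64884483e-02
  4.67806982e-01] [-4.38246527 26.80336572]
[[-0.2, 0.2], [0.2, -0.2], [-0.5, 0.2], [0.2, 0.4], [0.5, -1.1], [0.3, -0.9], [-1.4, 0.5], [0.9, 0.8], [-0.6, 0.5]]
mid [486.33848027 390.8551532   56.37674541]
```

View pics/f1.png

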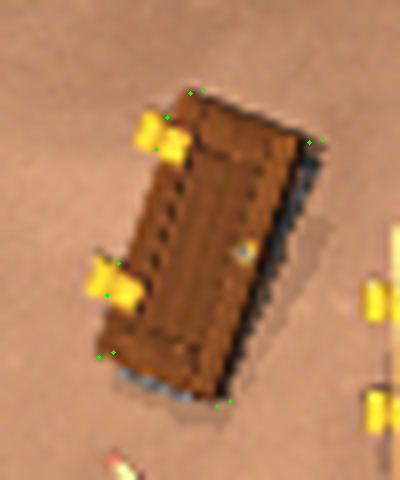

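View pics/f2.png

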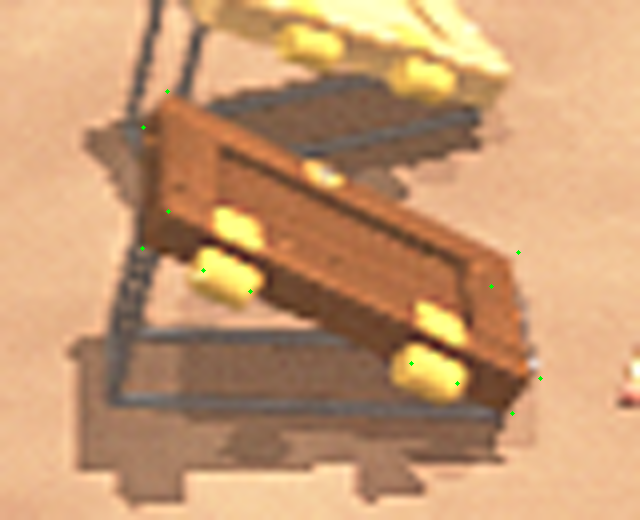

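```bash
cat >> h.py <<'E'
def state():
    from rig import observe
    o=observe(); q=np.array(o["eef_rot"]); return o,np.array(o["tcp_pos"]),Ro.from_quat(q[[1,2,3,0]]).as_matrix()
def rows(p,R,n,claw=None,p0=None,R0=None,maxshow=40):
    """rows from present pose to p,R (None keeps)"""
    o,pp,RR=state(); p0=pp if p0 is None else p0; R0=RR if R0 is None else R0
    p=p0 if p is None else np.array(p,float); R=R0 if R is None else R
    rv=Ro.from_matrix(R0.T@R).as_rotvec(); out=[]; cp,cR=p0.copy(),R0.copy()
    print("dist",np.linalg.norm(p-p0).round(1),"ang",np.degrees(np.linalg.norm(rv)).round(1),"rows>=",max(np.linalg.norm(p-p0)/60,np.degrees(np.linalg.norm(rv))/10.5).round(1))
    for i in range(1,n+1):
        tp=p0+(p-p0)*i/n; tR=R0@Ro.from_rotvec(rv*i/n).as_matrix()
        d=(cR.T@(tp-cp)/80).round(3); w=(Ro.from_matrix(cR.T@tR).as_rotvec()/np.pi).round(3)
        r={k:float(v) for k,v in zip(("dx","dy","dz","wx","wy","wz"),np.r_[d,w]) if abs(v)>0}
        if claw is not None: r["claw"]=claw
        out.append(r); cp=cp+cR@(d*80); cR=cR@Ro.from_rotvec(w*np.pi).as_matrix()
    import json
    for i in range(0,n,8): print(json.dumps(out[i:i+8]).replace('"',"\"").replace(", ",",").replace(": ",":"))
def toolR(app,zt):
    y=np.array(app,float);y/=np.linalg.norm(y);z=np.array(zt,float);z-=y*(y@z);z/=np.linalg.norm(z);return np.c_[np.cross(y,z),y,z]
E
python3 - <<'E'
from h import *
o,p,R=state();print(p,R.round(2))
q=np.load("fit.npy");D=doorR(q[6],np.radians(28));print(D.round(2))
for s in(1,-1):
    t=toolR(D[:,0],s*D[:,1]);print(s,np.degrees(Ro.from_matrix(R.T@t).as_rotvec()).round(0))
down=lambda yaw,s:toolR([0,0,-1],[-np.sin(yaw)*s,np.cos(yaw)*s,0])
for s in(1,-1): print(np.degrees(Ro.from_matrix(R.T@down(q[6],s)).as_rotvec()).round(0))
E
```

```text
[ 180.20365919 -546.06317268  205.48532635] [[-0.95  0.    0.31]
 [-0.31 -0.   -0.95]
 [ 0.   -1.    0.  ]]
[[ 0.47  0.08  0.88]
 [-0.04  1.   -0.07]
 [-0.88  0.    0.47]]
1 [  38. -153.   -8.]
-1 [ 6. 22. 28.]
[   0. -157.    0.]
[-0. 23.  0.]
```

```bash
cat >> h.py <<'E'
q0=None
def easelpose(back=0,tilt=20,zz=70,dep=15):
    q=np.load("fit.npy");yaw=q[6];D=doorR(yaw,np.radians(28));c=np.array([q[3],q[4],q[5]])
    a=np.radians(tilt);ex=np.array([np.cos(yaw),np.sin(yaw),0]);app=-np.sin(a)*ex-np.array([0,0,np.cos(a)])
    return c+D@[0,0,zz]+app*(dep-back), toolR(app,D[:,1])
E
python3 - <<'E'
from h import *
p,R=easelpose(130);print(p);o,p0,R0=state()
rows(p+[0,0,20],R,19,0.66)
E
```

```text
[524.88494185 387.9010309  165.73930809]
dist 995.7 ang 157.7 rows>= 16.6
[{"dx":-0.408,"dy":0.013,"dz":-0.512,"wx":-0.008,"wy":-0.045,"wz":0.002,"claw":0.66},{"dx":-0.476,"dy":0.028,"dz":-0.45,"wx":-0.008,"wy":-0.046,"wz":0.001,"claw":0.66},{"dx":-0.535,"dy":0.04,"dz":-0.375,"wx":-0.008,"wy":-0.045,"wz":0.002,"claw":0.66},{"dx":-0.583,"dy":0.051,"dz":-0.295,"wx":-0.008,"wy":-0.046,"wz":0.001,"claw":0.66},{"dx":-0.619,"dy":0.06,"dz":-0.207,"wx":-0.008,"wy":-0.045,"wz":0.002,"claw":0.66},{"dx":-0.641,"dy":0.068,"dz":-0.115,"wx":-0.008,"wy":-0.045,"wz":0.002,"claw":0.66},{"dx":-0.65,"dy":0.074,"dz":-0.023,"wx":-0.008,"wy":-0.046,"wz":0.001,"claw":0.66},{"dx":-0.647,"dy":0.075,"dz":0.073,"wx":-0.008,"wy":-0.045,"wz":0.002,"claw":0.66}]
[{"dx":-0.629,"dy":0.076,"dz":0.166,"wx":-0.008,"wy":-0.045,"wz":0.001,"claw":0.66},{"dx":-0.599,"dy":0.073,"dz":0.254,"wx":-0.008,"wy":-0.046,"wz":0.002,"claw":0.66},{"dx":-0.556,"dy":0.069,"dz":0.34,"wx":-0.008,"wy":-0.045,"wz":0.002,"claw":0.66},{"dx":-0.502,"dy":0.063,"dz":0.416,"wx":-0.008,"wy":-0.046,"wz":0.001,"claw":0.66},{"dx":-0.436,"dy":0.053,"dz":0.486,"wx":-0.008,"wy":-0.045,"wz":0.002,"claw":0.66},{"dx":-0.364,"dy":0.043,"dz":0.544,"wx":-0.008,"wy":-0.045,"wz":0.001,"claw":0.66},{"dx":-0.283,"dy":0.029,"dz":0.59,"wx":-0.008,"wy":-0.046,"wz":0.002,"claw":0.66},{"dx":-0.194,"dy":0.015,"dz":0.625,"wx":-0.008,"wy":-0.045,"wz":0.002,"claw":0.66}]
[{"dx":-0.105,"dy":0.001,"dz":0.647,"wx":-0.008,"wy":-0.046,"wz":0.001,"claw":0.66},{"dx":-0.01,"dy":-0.016,"dz":0.655,"wx":-0.008,"wy":-0.045,"wz":0.002,"claw":0.66},{"dx":0.081,"dy":-0.033,"dz":0.649,"wx":-0.008,"wy":-0.045,"wz":0.001,"claw":0.66}]
```

```bash
python3 -m jog '[{"dx":-0.41,"dy":0.01,"dz":-0.51,"wx":-0.008,"wy":-0.045,"wz":0.002,"claw":0.66},{"dx":-0.48,"dy":0.01,"dz":-0.45,"wx":-0.008,"wy":-0.046,"wz":0.001,"claw":0.66},{"dx":-0.535,"dy":0.02,"dz":-0.375,"wx":-0.008,"wy":-0.045,"wz":0.002,"claw":0.66},{"dx":-0.583,"dy":0.04,"dz":-0.295,"wx":-0.008,"wy":-0.046,"wz":0.001,"claw":0.66},{"dx":-0.62,"dy":0.05,"dz":-0.207,"wx":-0.008,"wy":-0.045,"wz":0.002,"claw":0.66},{"dx":-0.64,"dy":0.06,"dz":-0.115,"wx":-0.008,"wy":-0.045,"wz":0.002,"claw":0.66},{"dx":-0.65,"dy":0.07,"dz":-0.023,"wx":-0.008,"wy":-0.046,"wz":0.001,"claw":0.66},{"dx":-0.647,"dy":0.075,"dz":0.073,"wx":-0.008,"wy":-0.045,"wz":0.002,"claw":0.66}]' 35; python3 - <<'E'
from h import *
o,p,R=state();print(p,R.round(2),o["joint_positions"].round(3))
p,R=easelpose(130);rows(p+[0,0,20],R,11,0.66)
E
```

```text
clock: 2.5
tcp_pos: [326.5, -151.8, 203.3]
eef_rot: [0.474, -0.468, 0.591, -0.454]
wrist_force: [1.6, -0.2, -0.4]
finger_gap: 77.9
[ 326.51522258 -151.75164649  203.34965797] [[-0.11 -0.12  0.99]
 [-0.98  0.15 -0.09]
 [-0.13 -0.98 -0.14]] [-0.673  0.06   1.803  0.04   1.469 -0.577]
dist 575.2 ang 91.1 rows>= 9.6
[{"dx":-0.626,"dy":0.083,"dz":0.168,"wx":-0.008,"wy":-0.045,"wz":0.002,"claw":0.66},{"dx":-0.596,"dy":0.081,"dz":0.256,"wx":-0.008,"wy":-0.046,"wz":0.001,"claw":0.66},{"dx":-0.552,"dy":0.076,"dz":0.342,"wx":-0.008,"wy":-0.045,"wz":0.002,"claw":0.66},{"dx":-0.498,"dy":0.069,"dz":0.418,"wx":-0.008,"wy":-0.045,"wz":0.002,"claw":0.66},{"dx":-0.434,"dy":0.061,"dz":0.485,"wx":-0.008,"wy":-0.045,"wz":0.001,"claw":0.66},{"dx":-0.36,"dy":0.049,"dz":0.543,"wx":-0.008,"wy":-0.046,"wz":0.002,"claw":0.66},{"dx":-0.278,"dy":0.037,"dz":0.59,"wx":-0.008,"wy":-0.045,"wz":0.002,"claw":0.66},{"dx":-0.192,"dy":0.024,"dz":0.625,"wx":-0.008,"wy":-0.045,"wz":0.001,"claw":0.66}]
[{"dx":-0.103,"dy":0.007,"dz":0.646,"wx":-0.008,"wy":-0.045,"wz":0.002,"claw":0.66},{"dx":-0.01,"dy":-0.008,"dz":0.653,"wx":-0.008,"wy":-0.046,"wz":0.001,"claw":0.66},{"dx":0.084,"dy":-0.025,"dz":0.648,"wx":-0.008,"wy":-0.045,"wz":0.002,"claw":0.66}]
```

```bash
python3 -m jog '[{"dx":-0.626,"dy":0.083,"dz":0.168,"wx":-0.008,"wy":-0.045,"wz":0.002},{"dx":-0.596,"dy":0.081,"dz":0.256,"wx":-0.008,"wy":-0.046,"wz":0.001},{"dx":-0.552,"dy":0.076,"dz":0.342,"wx":-0.008,"wy":-0.045,"wz":0.002},{"dx":-0.498,"dy":0.069,"dz":0.418,"wx":-0.008,"wy":-0.045,"wz":0.002},{"dx":-0.434,"dy":0.061,"dz":0.485,"wx":-0.008,"wy":-0.045,"wz":0.001},{"dx":-0.36,"dy":0.05,"dz":0.543,"wx":-0.008,"wy":-0.046,"wz":0.002},{"dx":-0.278,"dy":0.04,"dz":0.59,"wx":-0.008,"wy":-0.045,"wz":0.002},{"dx":-0.192,"dy":0.024,"dz":0.625,"wx":-0.008,"wy":-0.045,"wz":0.001}]'; python3 - <<'E'
from h import *
o,p,R=state();print(p,o["joint_positions"].round(3))
p,R=easelpose(130);rows(p,R,4)
E
```

```text
[ 326.51522258 -151.75164649  203.34965797] [-0.673  0.06   1.803  0.04   1.469 -0.577]
dist 576.2 ang 91.1 rows>= 9.6
[{"dx":-1.714,"dy":0.289,"dz":0.47,"wx":-0.022,"wy":-0.124,"wz":0.004},{"dx":-1.399,"dy":0.254,"dz":1.104,"wx":-0.022,"wy":-0.125,"wz":0.005},{"dx":-0.864,"dy":0.178,"dz":1.57,"wx":-0.022,"wy":-0.124,"wz":0.004},{"dx":-0.2,"dy":0.068,"dz":1.788,"wx":-0.022,"wy":-0.125,"wz":0.005}]validation failed for argument at $[0]...
```

```bash
python3 -m jog '[{"dx":-0.626,"dy":0.083,"dz":0.168,"wx":-0.008,"wy":-0.045,"wz":0.002,"claw":0.66},{"dx":-0.596,"dy":0.081,"dz":0.256,"wx":-0.008,"wy":-0.046,"wz":0.001,"claw":0.66},{"dx":-0.552,"dy":0.076,"dz":0.342,"wx":-0.008,"wy":-0.045,"wz":0.002,"claw":0.66},{"dx":-0.498,"dy":0.069,"dz":0.418,"wx":-0.008,"wy":-0.045,"wz":0.002,"claw":0.66},{"dx":-0.434,"dy":0.061,"dz":0.485,"wx":-0.008,"wy":-0.045,"wz":0.001,"claw":0.66},{"dx":-0.36,"dy":0.05,"dz":0.543,"wx":-0.008,"wy":-0.046,"wz":0.002,"claw":0.66},{"dx":-0.278,"dy":0.04,"dz":0.59,"wx":-0.008,"wy":-0.045,"wz":0.002,"claw":0.66},{"dx":-0.192,"dy":0.024,"dz":0.625,"wx":-0.008,"wy":-0.045,"wz":0.001,"claw":0.66}]'; python3 - <<'E'
from h import *
o,p,R=state();print(p,o["joint_positions"].round(3))
p,R=easelpose(130);rows(p,R,4,.66)
E
```

```text
clock: 3.5
tcp_pos: [472.5, 240.4, 189.7]
eef_rot: [0.679, -0.67, 0.292, -0.063]
wrist_force: [0.3, -0.4, 0.0]
finger_gap: 77.8
[472.51040257 240.38217664 189.66690823] [ 0.22   0.373  1.451  0.159  1.603 -0.853]
dist 158.4 ang 24.8 rows>= 2.6
[{"dx":-0.063,"dy":0.064,"dz":0.487,"wx":-0.006,"wy":-0.034,"wz":0.001,"claw":0.66},{"dx":-0.01,"dy":0.055,"dz":0.491,"wx":-0.006,"wy":-0.034,"wz":0.001,"claw":0.66},{"dx":0.043,"dy":0.046,"dz":0.491,"wx":-0.006,"wy":-0.034,"wz":0.002,"claw":0.66},{"dx":0.095,"dy":0.036,"dz":0.485,"wx":-0.006,"wy":-0.034,"wz":0.001,"claw":0.66}]
```

```bash
python3 -m jog '[{"dx":-0.063,"dy":0.064,"dz":0.487,"wx":-0.006,"wy":-0.034,"wz":0.001,"claw":0.66},{"dx":-0.01,"dy":0.055,"dz":0.491,"wx":-0.006,"wy":-0.034,"wz":0.001,"claw":0.66},{"dx":0.043,"dy":0.046,"dz":0.491,"wx":-0.006,"wy":-0.034,"wz":0.002,"claw":0.66},{"dx":0.095,"dy":0.036,"dz":0.485,"wx":-0.006,"wy":-0.034,"wz":0.001,"claw":0.66},{"claw":0.66}]'; python3 - <<'E'
from h import *
from rig import *
o,p,R=state();print(p,o["joint_positions"].round(3))
p,R=easelpose(40);rows(p,R,2,.66)
T=get_image("top");S=get_image("side")
crop(T["pixels"],"pics/g1.png",120,230,130,240,6); crop(S["pixels"],"pics/g2.png",230,350,180,300,5)
E
```

```text
[472.51040257 240.38217664 189.66690823] [ 0.22   0.373  1.451  0.159  1.603 -0.853]
dist 186.3 ang 24.8 rows>= 3.1
[{"dx":-0.125,"dy":0.689,"dz":0.93,"wx":-0.012,"wy":-0.068,"wz":0.002,"claw":0.66},{"dx":0.083,"dy":0.654,"dz":0.96,"wx":-0.012,"wy":-0.068,"wz":0.003,"claw":0.66}]validation failed for argument at $[4]...
```

View pics/g1.png

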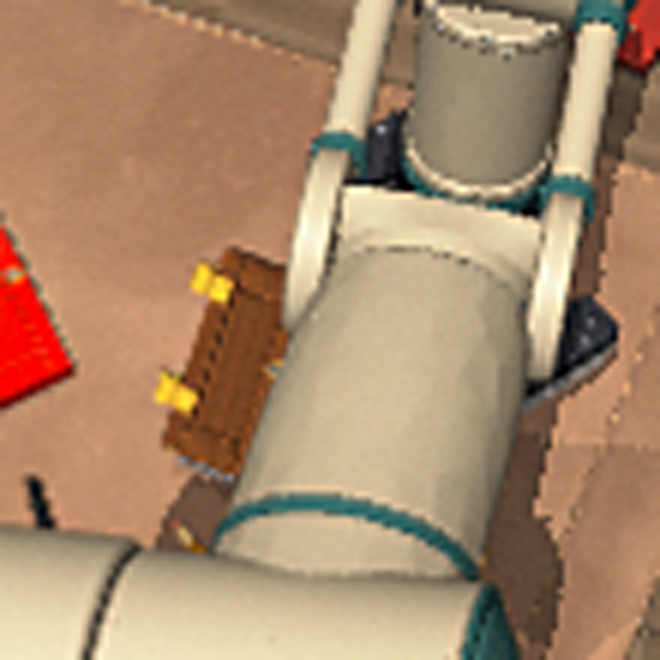

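View pics/g2.png

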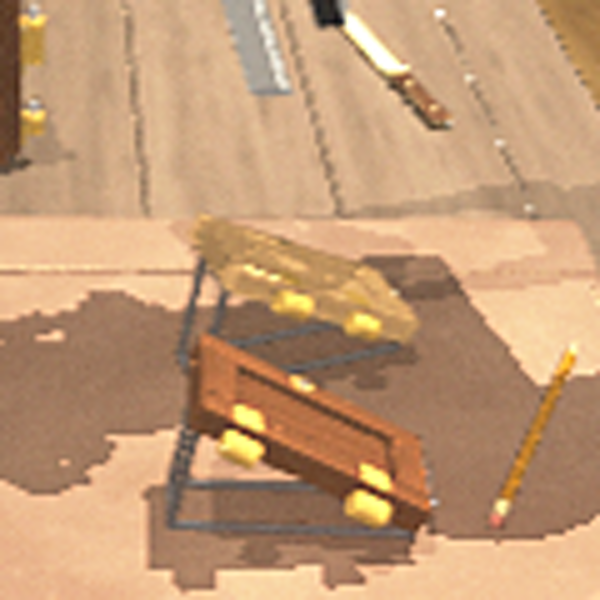

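```bash
sed -i 's/ if abs(v)>0}/}/' h.py; python3 -m jog '[{"dx":-0.063,"dy":0.064,"dz":0.487,"wx":-0.006,"wy":-0.034,"wz":0.001,"claw":0.66},{"dx":-0.01,"dy":0.055,"dz":0.491,"wx":-0.006,"wy":-0.034,"wz":0.001,"claw":0.66},{"dx":0.043,"dy":0.046,"dz":0.491,"wx":-0.006,"wy":-0.034,"wz":0.002,"claw":0.66},{"dx":0.095,"dy":0.036,"dz":0.485,"wx":-0.006,"wy":-0.034,"wz":0.001,"claw":0.66},{"dx":0,"dy":0,"dz":0,"wx":0,"wy":0,"wz":0,"claw":0.66}]'; python3 - <<'E'
from h import *
from rig import *
o,p,R=state();print(p,o["joint_positions"].round(3))
p,R=easelpose(40);rows(p,R,3,.66)
T=get_image("top");S=get_image("side")
crop(T["pixels"],"pics/g3.png",120,230,130,240,6); crop(S["pixels"],"pics/g4.png",230,350,180,300,5)
E
```

```text
clock: 4.22
tcp_pos: [524.9, 387.4, 164.1]
eef_rot: [0.7, -0.691, 0.151, 0.096]
wrist_force: [-0.7, 0.2, 0.0]
finger_gap: 77.8
[524.93952422 387.38846981 164.11939376] [ 0.428  0.59   1.147  0.169  1.712 -1.065]
dist 88.5 ang 0.2 rows>= 1.5
[{"dx":-0.002,"dy":0.369,"dz":0.002,"wx":-0.0,"wy":-0.0,"wz":-0.0,"claw":0.66},{"dx":-0.002,"dy":0.369,"dz":0.002,"wx":-0.0,"wy":-0.001,"wz":-0.0,"claw":0.66},{"dx":-0.002,"dy":0.368,"dz":0.002,"wx":-0.0,"wy":0.0,"wz":-0.001,"claw":0.66}]
```

View pics/g3.png

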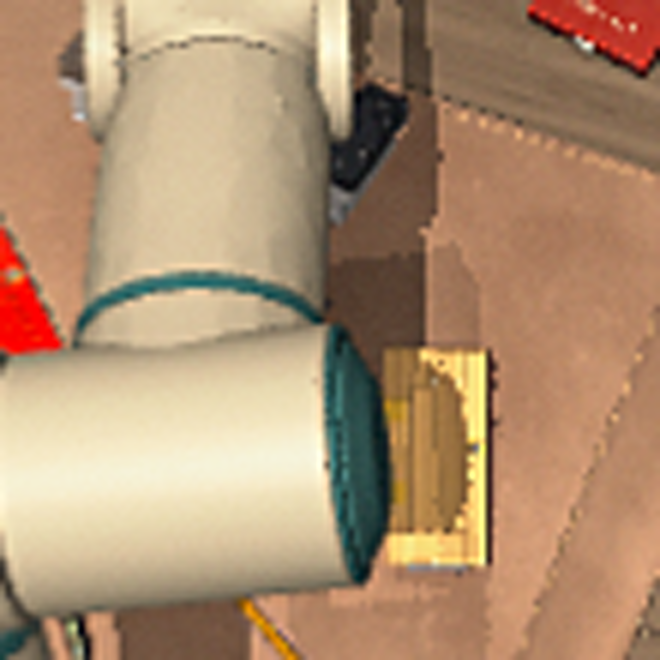

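View pics/g4.png

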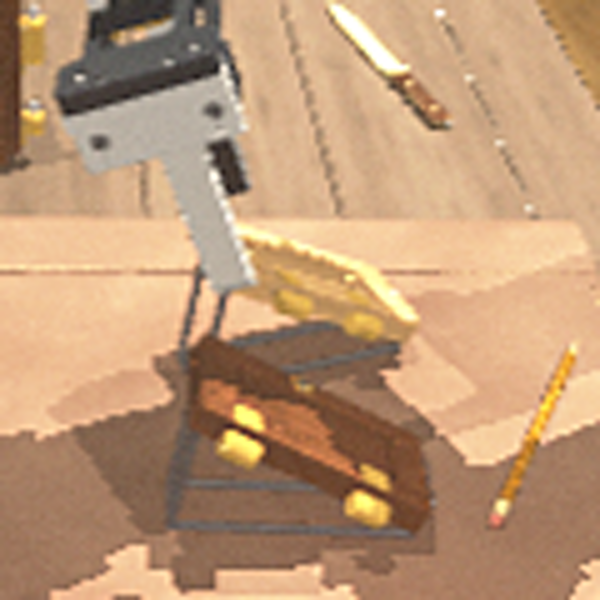

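```bash
python3 -m jog '[{"dx":0,"dy":0.369,"dz":0.002,"wx":0,"wy":0,"wz":0,"claw":0.66},{"dx":0,"dy":0.369,"dz":0.002,"wx":0,"wy":0,"wz":0,"claw":0.66},{"dx":0,"dy":0.369,"dz":0.002,"wx":0,"wy":0,"wz":0,"claw":0.66},{"dx":0,"dy":0,"dz":0,"wx":0,"wy":0,"wz":0,"claw":0.66}]'; python3 - <<'E'
from h import *
from rig import *
p,R=easelpose(0);rows(p,R,2,.66)
S=get_image("side");crop(S["pixels"],"pics/g5.png",230,350,200,300,6,proj(S,[p]))
E
```

```text
clock: 4.82
tcp_pos: [492.7, 386.6, 81.8]
eef_rot: [0.7, -0.691, 0.153, 0.095]
wrist_force: [0.7, -0.8, 0.7]
finger_gap: 77.8
dist 40.4 ang 0.4 rows>= 0.7
[{"dx":0.01,"dy":0.251,"dz":0.024,"wx":0.0,"wy":-0.001,"wz":-0.001,"claw":0.66},{"dx":0.008,"dy":0.252,"dz":0.023,"wx":0.0,"wy":-0.001,"wz":-0.0,"claw":0.66}]
```

View pics/g5.png

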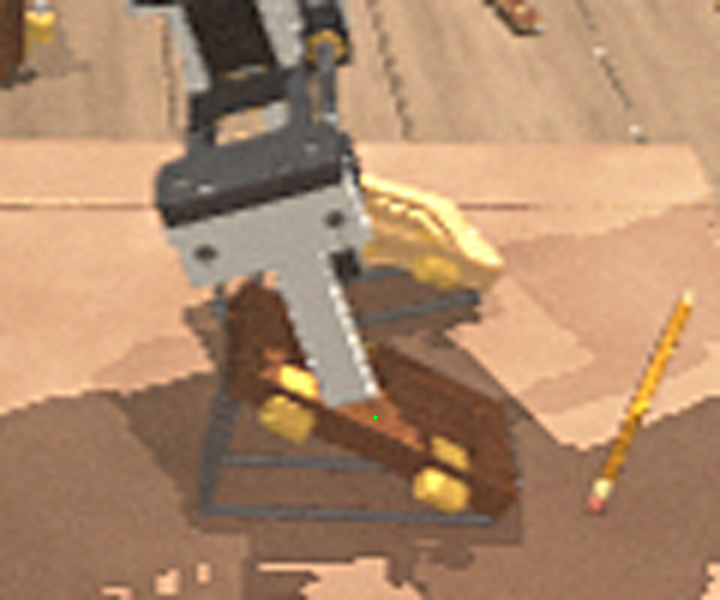

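```bash
python3 -m jog '[{"dx":0.02,"dy":0.251,"dz":0.02,"wx":0,"wy":0,"wz":0,"claw":0.66},{"dx":0.02,"dy":0.251,"dz":0.02,"wx":0,"wy":0,"wz":0,"claw":0.66},{"dx":0,"dy":0,"dz":0,"wx":0,"wy":0,"wz":0,"claw":0.66},{"dx":0,"dy":0,"dz":0,"wx":0,"wy":0,"wz":0,"claw":0.1},{"dx":0,"dy":0,"dz":0,"wx":0,"wy":0,"wz":0,"claw":0.1},{"dx":0,"dy":0,"dz":0,"wx":0,"wy":0,"wz":0,"claw":0.1}]' 35; python3 - <<'E'
from h import *
from rig import *
S=get_image("side");crop(S["pixels"],"pics/g6.png",230,350,200,300,6)
E
```

```text
clock: 5.62
tcp_pos: [485.1, 393.3, 44.9]
eef_rot: [0.701, -0.69, 0.15, 0.094]
wrist_force: [0.8, -0.9, 3.7]
finger_gap: 59.6
```

View pics/g6.png

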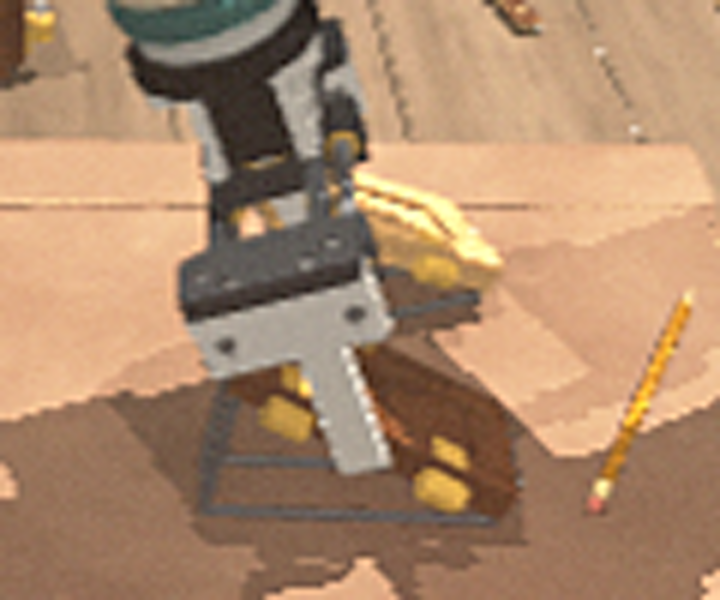

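```bash
cat >> h.py <<'E'
def savegrip():
    o,p,R=state();q=np.load("fit.npy")
    Dr=doorR(q[6],np.radians(28)); rel=R.T@Dr; ang=np.arctan2(rel[0,0],rel[1,0])
    # door y = tool z ; enforce
    x=np.array([np.sin(ang),np.cos(ang),0]);y=np.array([0,0,1.]);rel=np.c_[x,y,np.cross(x,y)]
    t=R.T@(q[3:6]-p);t[2]=0
    np.save("grip.npy",np.c_[rel,t]);print(rel.round(3),t.round(1))
def toolfor(Rd,pd):
    g=np.load("grip.npy");Rt=Rd@g[:,:3].T;return pd-Rt@g[:,3],Rt
E
python3 - <<'E'
from h import *
savegrip();o,p,R=state();rows(p+[0,0,150],None,3,.1)
p2,R2=toolfor(doorR(0,np.pi/2),np.array([510,-40,120.]));print(p2,R2.round(2))
rows(p2,R2,9,.1,p0=p+[0,0,150])
E
```

```text
[[ 0.742  0.     0.67 ]
 [ 0.67   0.    -0.742]
 [ 0.     1.     0.   ]] [-50.5  39.7   0. ]
dist 150.0 ang 0.0 rows>= 2.5
[{"dx":-0.213,"dy":-0.588,"dz":0.001,"wx":0.0,"wy":0.0,"wz":0.0,"claw":0.1},{"dx":-0.213,"dy":-0.587,"dz":0.001,"wx":0.0,"wy":0.0,"wz":0.0,"claw":0.1},{"dx":-0.213,"dy":-0.588,"dz":0.0,"wx":0.0,"wy":0.0,"wz":0.0,"claw":0.1}]
[520.92312058 -40.         183.29947412] [[ 0.74  0.67  0.  ]
 [ 0.    0.    1.  ]
 [ 0.67 -0.74  0.  ]]
dist 434.9 ang 62.2 rows>= 7.2
[{"dx":0.098,"dy":-0.019,"dz":-0.596,"wx":0.001,"wy":-0.003,"wz":-0.038,"claw":0.1},{"dx":0.093,"dy":-0.01,"dz":-0.596,"wx":0.0,"wy":-0.003,"wz":-0.038,"claw":0.1},{"dx":0.088,"dy":0.002,"dz":-0.598,"wx":0.001,"wy":-0.003,"wz":-0.039,"claw":0.1},{"dx":0.083,"dy":0.01,"dz":-0.598,"wx":0.0,"wy":-0.003,"wz":-0.038,"claw":0.1},{"dx":0.074,"dy":0.019,"dz":-0.599,"wx":0.001,"wy":-0.003,"wz":-0.038,"claw":0.1},{"dx":0.067,"dy":0.026,"dz":-0.6,"wx":0.0,"wy":-0.003,"wz":-0.038,"claw":0.1},{"dx":0.057,"dy":0.033,"dz":-0.601,"wx":0.001,"wy":-0.003,"wz":-0.039,"claw":0.1},{"dx":0.047,"dy":0.038,"dz":-0.601,"wx":0.0,"wy":-0.003,"wz":-0.038,"claw":0.1}]
[{"dx":0.036,"dy":0.043,"dz":-0.601,"wx":0.001,"wy":-0.003,"wz":-0.038,"claw":0.1}]
```

```bash
python3 -m jog '[{"dx":-0.106,"dy":-0.294,"dz":0,"wx":0,"wy":0,"wz":0,"claw":0.1},{"dx":-0.16,"dy":-0.44,"dz":0,"wx":0,"wy":0,"wz":0,"claw":0.1},{"dx":-0.213,"dy":-0.588,"dz":0,"wx":0,"wy":0,"wz":0,"claw":0.1},{"dx":-0.16,"dy":-0.44,"dz":0,"wx":0,"wy":0,"wz":0,"claw":0.1},{"dx":0,"dy":0,"dz":0,"wx":0,"wy":0,"wz":0,"claw":0.1}]'; python3 - <<'E'
from h import *
from rig import *
S=get_image("side");crop(S["pixels"],"pics/g7.png",230,350,160,300,5)
p2,R2=toolfor(doorR(0,np.pi/2),np.array([510,-40,120.]))
rows(p2,R2,10,.1)
E
```

```text
clock: 6.3
tcp_pos: [485.9, 393.8, 196.5]
eef_rot: [0.702, -0.69, 0.149, 0.093]
wrist_force: [-0.2, 0.2, -2.5]
finger_gap: 59.8
dist 434.8 ang 62.1 rows>= 7.2
[{"dx":0.088,"dy":-0.018,"dz":-0.536,"wx":0.0,"wy":-0.003,"wz":-0.034,"claw":0.1},{"dx":0.083,"dy":-0.009,"dz":-0.537,"wx":0.001,"wy":-0.002,"wz":-0.035,"claw":0.1},{"dx":0.081,"dy":-0.001,"dz":-0.537,"wx":0.0,"wy":-0.003,"wz":-0.034,"claw":0.1},{"dx":0.076,"dy":0.007,"dz":-0.539,"wx":0.001,"wy":-0.003,"wz":-0.035,"claw":0.1},{"dx":0.07,"dy":0.013,"dz":-0.538,"wx":0.0,"wy":-0.002,"wz":-0.034,"claw":0.1},{"dx":0.064,"dy":0.021,"dz":-0.54,"wx":0.001,"wy":-0.003,"wz":-0.034,"claw":0.1},{"dx":0.056,"dy":0.025,"dz":-0.54,"wx":0.0,"wy":-0.002,"wz":-0.035,"claw":0.1},{"dx":0.051,"dy":0.031,"dz":-0.54,"wx":0.001,"wy":-0.003,"wz":-0.034,"claw":0.1}]
[{"dx":0.041,"dy":0.035,"dz":-0.541,"wx":0.0,"wy":-0.003,"wz":-0.035,"claw":0.1},{"dx":0.033,"dy":0.038,"dz":-0.541,"wx":0.001,"wy":-0.002,"wz":-0.034,"claw":0.1}]
```

View pics/g7.png

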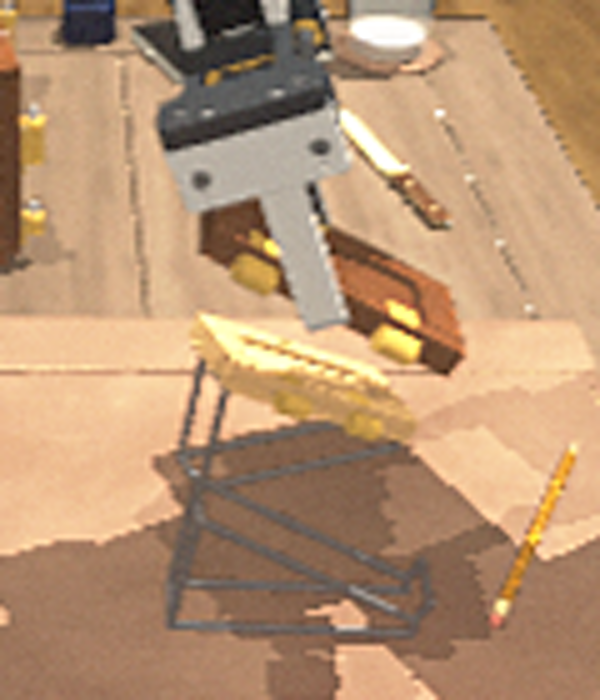

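Lifted clean: the walnut door is in the fingers, the easel is empty, and the maple door hasn't moved. Next, carry the door while turning it upright.

```bash
python3 -m jog '[{"dx":0.088,"dy":-0.018,"dz":-0.536,"wx":0,"wy":-0.003,"wz":-0.034,"claw":0.1},{"dx":0.083,"dy":-0.009,"dz":-0.537,"wx":0.001,"wy":-0.002,"wz":-0.035,"claw":0.1},{"dx":0.081,"dy":-0.001,"dz":-0.537,"wx":0,"wy":-0.003,"wz":-0.034,"claw":0.1},{"dx":0.076,"dy":0.007,"dz":-0.539,"wx":0.001,"wy":-0.003,"wz":-0.035,"claw":0.1},{"dx":0.07,"dy":0.013,"dz":-0.538,"wx":0,"wy":-0.002,"wz":-0.034,"claw":0.1},{"dx":0.064,"dy":0.021,"dz":-0.54,"wx":0.001,"wy":-0.003,"wz":-0.034,"claw":0.1},{"dx":0.056,"dy":0.025,"dz":-0.54,"wx":0,"wy":-0.002,"wz":-0.035,"claw":0.1},{"dx":0.05,"dy":0.03,"dz":-0.54,"wx":0.001,"wy":-0.003,"wz":-0.034,"claw":0.1}]'; python3 - <<'E'
from h import *
p2,R2=toolfor(doorR(0,np.pi/2),np.array([510,-40,60.]))
o,p,R=state();print(o["joint_positions"].round(2));rows(p2,R2,3,.1)
E
```

```text
clock: 7.35
tcp_pos: [510.8, 45.6, 182.7]
eef_rot: [0.685, -0.683, -0.174, -0.185]
wrist_force: [-0.2, 0.6, -1.8]
finger_gap: 59.8
[-0.07 -0.05  2.09  0.06  0.59 -1.67]
dist 104.7 ang 12.7 rows>= 1.7
[{"dx":-0.08,"dy":0.237,"dz":-0.358,"wx":0.0,"wy":-0.002,"wz":-0.023,"claw":0.1},{"dx":-0.098,"dy":0.23,"dz":-0.356,"wx":0.001,"wy":-0.001,"wz":-0.024,"claw":0.1},{"dx":-0.117,"dy":0.221,"dz":-0.358,"wx":-0.0,"wy":-0.002,"wz":-0.023,"claw":0.1}]
```

```bash
python3 -m jog '[{"dx":-0.08,"dy":0.237,"dz":-0.358,"wx":0,"wy":-0.002,"wz":-0.023,"claw":0.1},{"dx":-0.098,"dy":0.23,"dz":-0.356,"wx":0.001,"wy":-0.001,"wz":-0.024,"claw":0.1},{"dx":-0.117,"dy":0.221,"dz":-0.358,"wx":0,"wy":-0.002,"wz":-0.023,"claw":0.1},{"dx":0,"dy":0,"dz":0,"wx":0,"wy":0,"wz":0,"claw":0.1},{"dx":0,"dy":0,"dz":0,"wx":0,"wy":0,"wz":0,"claw":0.1}]'; python3 - <<'E'
from h import *
from rig import *
p2,R2=toolfor(doorR(0,np.pi/2),np.array([510,-40,60.]))
o,p,R=state();print(o["joint_positions"].round(2))
S=get_image("side");T=get_image("top")
g=np.load("grip.npy");Rd=R@g[:,:3];pd=p+R@g[:,3];P=doorpts@Rd.T+pd;print(pd,Rd.round(3))
crop(S["pixels"],"pics/g8.png",220,330,100,220,5,proj(S,P));crop(T["pixels"],"pics/g9.png",200,330,140,280,5,proj(T,P))
E
```

```text
clock: 7.98
tcp_pos: [521.9, 0.3, 145.4]
eef_rot: [0.678, -0.66, -0.231, -0.227]
wrist_force: [-0.8, 0.2, -1.0]
finger_gap: 60.1
[-0.28 -0.02  2.28  0.68  0.32 -2.45]
[506.24154933   1.49121114  83.1285781 ] [[ 0.997 -0.015  0.075]
 [ 0.016  1.    -0.021]
 [-0.074  0.022  0.997]]
```

View pics/g8.png

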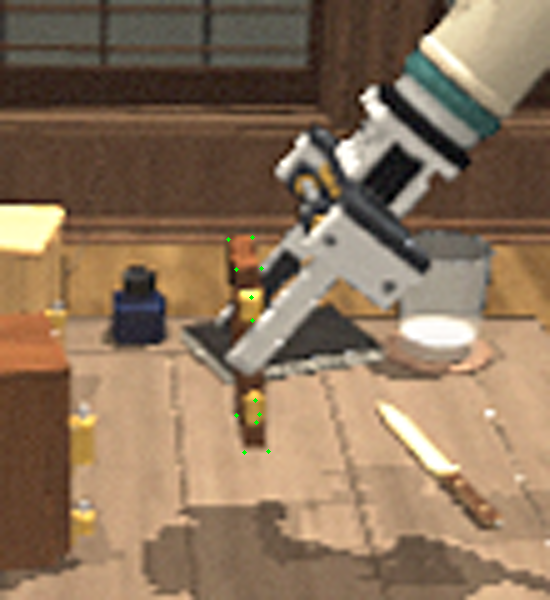

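View pics/g9.png

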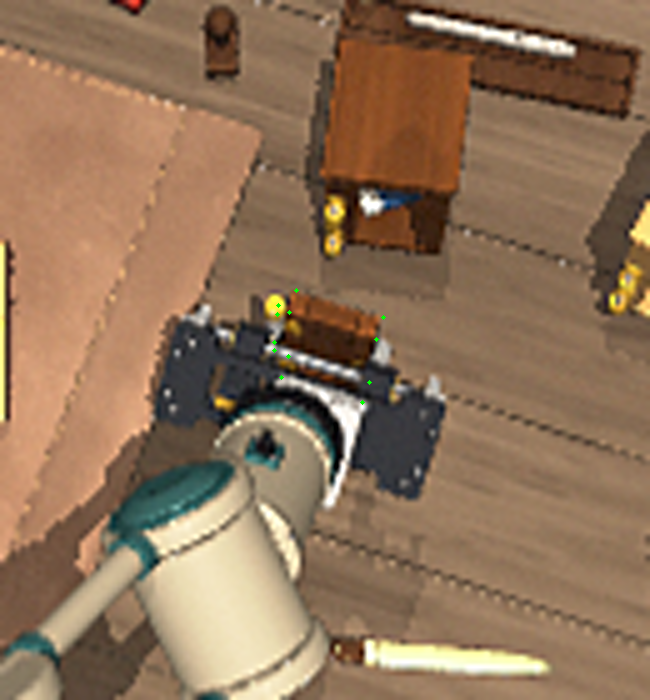

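```bash
cat > fk.py <<'E'
from h import *
data=[([-1.373,.2766,1.5061,0,1.3607,-.121],[180.2,-546.06,205.49],[.1122,-.1123,.6988,-.6975]),
([-.673,.06,1.803,.04,1.469,-.577],[326.5,-151.75,203.35],[.474,-.468,.591,-.454]),
([.22,.373,1.451,.159,1.603,-.853],[472.5,240.4,189.67],[.679,-.67,.292,-.063]),
([.428,.59,1.147,.169,1.712,-1.065],[524.94,387.39,164.1],[.7,-.691,.151,.096]),
([-.07,-.05,2.09,.06,.59,-1.67],[510.8,45.6,182.7],[.685,-.683,-.174,-.185]),
([-.28,-.02,2.28,.68,.32,-2.45],[521.9,.3,145.4],[.678,-.66,-.231,-.227])]
E_=lambda a,t:Ro.from_euler(a,t).as_matrix()
R6off=None
def fk(q,c,s4=1):
    a1,off,h,e1,L2,e2,L3,LT,w=c
    R1=E_('z',q[0]);R2=R1@E_('y',q[1]);R3=R2@E_('y',q[2]);R4=R3@E_('z',s4*q[3]);R5=R4@E_('y',q[4]);R6=R5@E_('z',q[5])
    p=R1@[a1,off,h]+R2@[e1,0,L2]+R3@[e2,0,L3]+R4@[w,0,0]+R5@[0,0,LT]
    return p,R6
def RT(d): q=np.array(d[2]);return Ro.from_quat(q[[1,2,3,0]]).as_matrix()
if __name__=="__main__":
    for s4 in(1,-1):
        for d in data:
            _,R6=fk(d[0],np.zeros(9),s4);print(s4,(R6.T@RT(d)).round(2).tolist())
        r=least_squares(lambda c:np.concatenate([fk(d[0],c,s4)[0]-d[1] for d in data]+[.01*c*[1,1,0,1,0,1,0,0,1]]),[0,69,300,0,300,0,300,200,0])
        print(r.x.round(1),r.fun.round(1))
        np.save(f"fk{s4}.npy",r.x)
E
python3 fk.py
```

```text
1 [[-0.0, 0.0, -1.0], [-1.0, -0.0, 0.0], [-0.0, 1.0, 0.0]]
1 [[-0.0, -0.0, -1.0], [-1.0, 0.0, 0.0], [0.0, 1.0, -0.0]]
1 [[-0.0, 0.0, -1.0], [-1.0, -0.0, 0.0], [-0.0, 1.0, 0.0]]
1 [[-0.0, 0.0, -1.0], [-1.0, 0.0, 0.0], [0.0, 1.0, 0.0]]
1 [[0.0, 0.0, -1.0], [-1.0, 0.0, -0.0], [0.0, 1.0, 0.0]]
1 [[0.0, 0.0, -1.0], [-1.0, -0.0, -0.0], [-0.0, 1.0, 0.0]]
[ 11.   69.5 125.2  -2.3 631.8  57.5 409.8 388.3  -1.9] [-0.2  1.2 -0.7 -0.2  0.2  0.3  0.4 -0.8  0.3  0.9 -0.5 -0.   1.5  1.
  0.2 -0.5  0.7 -0.1  0.1  0.7  0.  -0.   0.   0.6  0.   0.  -0. ]
-1 [[-0.0, 0.0, -1.0], [-1.0, -0.0, 0.0], [-0.0, 1.0, 0.0]]
-1 [[0.01, -0.04, -1.0], [-1.0, 0.07, -0.01], [0.07, 1.0, -0.04]]
-1 [[-0.04, -0.23, -0.97], [-0.98, 0.21, -0.01], [0.2, 0.95, -0.24]]
-1 [[-0.07, -0.28, -0.96], [-0.99, 0.17, 0.02], [0.15, 0.94, -0.29]]
-1 [[0.1, -0.07, -0.99], [-0.99, -0.01, -0.1], [-0.0, 1.0, -0.07]]
-1 [[0.97, -0.01, -0.25], [-0.24, -0.38, -0.89], [-0.09, 0.92, -0.37]]
[ 248.   103.6 -108.2  -61.   597.7  135.   191.4  296.2 -190.3] [ 29.6  26.4  -4.3  21.8   1.2  -4.   21.  -41.    3.8  20.1 -43.9   0.4
  -6.7  24.4   7.6   6.   19.3  -3.5   2.5   1.   -0.   -0.6   0.    1.3
   0.    0.   -1.9]
```

```bash
cat >> fk.py <<'E'
C=np.load("fk1.npy") 
M=np.array([[0,0,-1],[-1,0,0],[0,1,0.]])
lo=np.array([-2.89,-.75,.22,-1.18,.11,-2.7]);hi=np.array([2.89,2.08,2.7,4.32,2.71,2.7])
def ik(p,R,seed):
    def f(q):
        pp,R6=fk(q,C);return np.r_[(pp-p)/100,Ro.from_matrix((R6@M).T@R).as_rotvec()]
    r=least_squares(f,np.clip(seed,lo+.01,hi-.01),bounds=(lo,hi));return r.x,np.abs(r.fun).max()
E
cat > t.py <<'E'
from fk import *
from h import *
o,p,R=state();s=o["joint_positions"]
for x in(510,535,555):
  for y in(0,30,60,-60):
    for yaw in(.0,-.3,-.6):
        q=s;ok=[]
        for z in(60,30,0):
            P,RR=toolfor(doorR(yaw,np.pi/2),np.array([x,y,z+0.]));q,e=ik(P,RR,q);ok.append(e<.005)
        print(x,y,yaw,ok,q.round(2))
E
python3 t.py
```

```text
510 0 0.0 [np.False_, np.False_, np.False_] [-0.2   0.14  2.36  0.98  0.11 -2.7 ]
510 0 -0.3 [np.False_, np.False_, np.False_] [-0.05  0.16  2.34 -1.18  0.14 -0.19]
510 0 -0.6 [np.False_, np.False_, np.False_] [ 0.18  0.23  2.26 -1.18  0.5   0.25]
510 30 0.0 [np.False_, np.False_, np.False_] [-0.14  0.14  2.36  1.02  0.11 -2.7 ]
510 30 -0.3 [np.False_, np.False_, np.False_] [ 0.06  0.17  2.32 -1.18  0.21 -0.1 ]
510 30 -0.6 [np.False_, np.False_, np.False_] [ 0.27  0.26  2.24 -1.18  0.55  0.33]
510 60 0.0 [np.False_, np.False_, np.False_] [-0.09  0.15  2.36  1.06  0.11 -2.7 ]
510 60 -0.3 [np.False_, np.False_, np.False_] [ 0.17  0.19  2.3  -1.18  0.29 -0.01]
510 60 -0.6 [np.True_, np.False_, np.False_] [ 0.36  0.28  2.22 -1.18  0.6   0.4 ]
510 -60 0.0 [np.False_, np.False_, np.False_] [-0.32  0.15  2.34  0.88  0.13 -2.7 ]
510 -60 -0.3 [np.False_, np.False_, np.False_] [-0.18  0.16  2.34 -1.18  0.11 -0.29]
510 -60 -0.6 [np.False_, np.False_, np.False_] [-0.02  0.2   2.28 -1.18  0.37  0.09]
535 0 0.0 [np.False_, np.False_, np.False_] [-0.19  0.17  2.32  0.98  0.11 -2.7 ]
535 0 -0.3 [np.
[... 1206 characters left out ...]
0.2   2.29  1.03  0.11 -2.7 ]
555 30 -0.3 [np.False_, np.False_, np.False_] [ 0.06  0.23  2.25 -1.18  0.22 -0.1 ]
555 30 -0.6 [np.True_, np.False_, np.False_] [ 0.25  0.3   2.17 -1.18  0.54  0.3 ]
555 60 0.0 [np.False_, np.False_, np.False_] [-0.08  0.2   2.28  1.07  0.11 -2.7 ]
555 60 -0.3 [np.False_, np.False_, np.False_] [ 0.15  0.24  2.23 -1.18  0.28 -0.03]
555 60 -0.6 [np.True_, np.False_, np.False_] [ 0.32  0.32  2.15 -1.18  0.59  0.36]
555 -60 0.0 [np.False_, np.False_, np.False_] [-0.29  0.2   2.27  0.9   0.13 -2.7 ]
555 -60 -0.3 [np.False_, np.False_, np.False_] [-0.17  0.22  2.27 -1.18  0.11 -0.28]
555 -60 -0.6 [np.False_, np.False_, np.False_] [-0.01  0.26  2.21 -1.18  0.38  0.09]
```

```bash
cat > t2.py <<'E'
from fk import *
from h import *
rng=np.random.default_rng(0)
seeds=[[0,.2,2.2,a,b,c] for a in(-.9,.5,1.8,3.2) for b in(.4,1.2) for c in(-2,-.5,1,2.2)]
for y in(-150,-50,50):
  for yaw in np.arange(-3.1,3.1,.3):
    x=520;sol=[]
    P,RR=toolfor(doorR(yaw,np.pi/2),np.array([x,y,0.]))
    for s in seeds:
        s=list(s);s[0]=np.arctan2(P[1],P[0]);q,e=ik(P,RR,s)
        if e<.003: sol.append(q.round(2)); break
    if sol: print(x,y,round(yaw,2),sol)
E
timeout 500 python3 t2.py
```

```text
520 -150 -3.1 [array([-0.27,  0.75,  1.3 , -0.21,  1.8 ,  1.29])]
520 -150 -2.8 [array([-0.18,  0.72,  1.37, -0.34,  1.71,  1.12])]
520 -150 -2.5 [array([-0.1 ,  0.67,  1.47, -0.47,  1.58,  0.97])]
520 -150 -2.2 [array([-0.03,  0.61,  1.61, -0.59,  1.42,  0.84])]
520 -150 -1.9 [array([ 0.03,  0.54,  1.76, -0.73,  1.24,  0.74])]
520 -150 -1.6 [array([ 0.05,  0.47,  1.92, -0.89,  1.04,  0.67])]
520 -150 -1.3 [array([ 0.04,  0.39,  2.09, -1.1 ,  0.82,  0.62])]
520 -150 -0.7 [array([-0.19,  0.26,  2.37,  4.31,  0.37,  0.83])]
520 -150 -0.4 [array([-0.42,  0.22,  2.43,  3.09,  0.25,  1.6 ])]
520 -150 -0.1 [array([-0.66,  0.23,  2.43,  1.98,  0.4 ,  2.26])]
520 -150 0.2 [array([-0.83,  0.27,  2.35,  1.44,  0.62,  2.41])]
520 -150 0.5 [array([-0.9 ,  0.33,  2.21,  1.12,  0.82,  2.42])]
520 -150 0.8 [array([-0.9 ,  0.41,  2.06,  0.89,  1.02,  2.39])]
520 -150 1.1 [array([-0.86,  0.48,  1.89,  0.72,  1.21,  2.33])]
520 -150 1.4 [array([-0.8 ,  0.56,  1.73,  0.58,  1.38,  2.24])]
520 -150 1.7 [array([-0.72,  0.63,  1.58,  0.46,  1.54,  2.13])]
520 -150 2.0 [array([-0.64,  0.68,  1.45,  0.33,  
[... 1934 characters left out ...]
88,  0.65])]
520 50 -0.1 [array([0.02, 0.21, 2.46, 3.44, 0.27, 1.37])]
520 50 0.2 [array([-0.25,  0.2 ,  2.47,  2.2 ,  0.37,  2.14])]
520 50 0.5 [array([-0.45,  0.24,  2.41,  1.56,  0.58,  2.36])]
520 50 0.8 [array([-0.54,  0.3 ,  2.29,  1.19,  0.78,  2.39])]
520 50 1.1 [array([-0.55,  0.37,  2.13,  0.94,  0.97,  2.37])]
520 50 1.4 [array([-0.52,  0.45,  1.97,  0.76,  1.15,  2.32])]
520 50 1.7 [array([-0.46,  0.52,  1.81,  0.61,  1.33,  2.24])]
520 50 2.0 [array([-0.38,  0.59,  1.66,  0.48,  1.48,  2.14])]
520 50 2.3 [array([-0.29,  0.65,  1.53,  0.36,  1.62,  2.01])]
520 50 2.6 [array([-0.2 ,  0.69,  1.42,  0.23,  1.72,  1.86])]
520 50 2.9 [array([-0.1 ,  0.72,  1.35,  0.09,  1.79,  1.69])]
```

```bash
cat > t3.py <<'E'
from fk import *
from h import *
o,p,R=state();s=o["joint_positions"]
print("fk err",fk(s,C)[0]-p)
for (x,y,z) in((480,60,140),(510,100,140),(510,60,170),(510,120,180),(540,150,160)):
    q=s;out=[];bad=[]
    g=np.load("grip.npy");pd=p+R@g[:,3]
    for i in range(1,15):
        a=i/14;P,RR=toolfor(doorR(-.02+(-1.387+.02)*a,np.pi/2),pd+(np.array([x,y,z+0.])-pd)*min(1,2*a));qn,e=ik(P,RR,q);bad.append(e>.003);out.append(np.abs(qn-q).max());q=qn
    for i in range(1,11):
        P,RR=toolfor(doorR(-1.387,np.pi/2),np.array([x,y,z])*(1-i/10)+np.array([510,20,0])*i/10);qn,e=ik(P,RR,q);bad.append(e>.003);out.append(np.abs(qn-q).max());q=qn
    print(x,y,z,np.where(bad)[0],np.round(out,2),q.round(2))
E
python3 t3.py
```

```text
fk err [ 0.97302088 -1.90298944  2.52244919]
480 60 140 [] [0.87 0.91 0.33 0.18 0.14 0.13 0.12 0.08 0.08 0.07 0.07 0.07 0.06 0.06
 0.03 0.03 0.03 0.03 0.03 0.03 0.03 0.03 0.03 0.03] [ 0.39  0.47  1.93 -0.83  1.1   0.73]
510 100 140 [] [1.02 0.87 0.29 0.16 0.14 0.13 0.12 0.08 0.08 0.07 0.07 0.07 0.07 0.06
 0.04 0.04 0.04 0.04 0.04 0.04 0.03 0.03 0.03 0.03] [ 0.39  0.47  1.93 -0.83  1.1   0.73]
510 60 170 [] [0.88 0.82 0.31 0.17 0.14 0.13 0.13 0.08 0.08 0.08 0.07 0.07 0.07 0.07
 0.04 0.04 0.04 0.04 0.04 0.04 0.04 0.03 0.03 0.03] [ 0.39  0.47  1.93 -0.83  1.1   0.73]
510 120 180 [] [1.06 0.76 0.28 0.17 0.16 0.14 0.14 0.08 0.08 0.07 0.07 0.07 0.07 0.06
 0.04 0.04 0.05 0.05 0.04 0.04 0.04 0.04 0.04 0.04] [ 0.39  0.47  1.93 -0.83  1.1   0.73]
540 150 160 [] [1.17 0.76 0.26 0.16 0.15 0.14 0.13 0.08 0.08 0.08 0.07 0.07 0.07 0.07
 0.05 0.05 0.05 0.04 0.05 0.05 0.05 0.05 0.05 0.04] [ 0.39  0.47  1.93 -0.83  1.1   0.73]
```

```bash
python3 - <<'E'
from h import *
P,RR=toolfor(doorR(-.3,np.pi/2),np.array([508,45,140]));rows(P,RR,8,.1)
E
```

```text
dist 70.3 ang 18.7 rows>= 1.8
[{"dx":0.049,"dy":-0.072,"dz":0.066,"wx":-0.009,"wy":0.009,"wz":-0.003,"claw":0.1},{"dx":0.048,"dy":-0.074,"dz":0.066,"wx":-0.008,"wy":0.009,"wz":-0.003,"claw":0.1},{"dx":0.047,"dy":-0.075,"dz":0.065,"wx":-0.009,"wy":0.009,"wz":-0.003,"claw":0.1},{"dx":0.046,"dy":-0.076,"dz":0.065,"wx":-0.009,"wy":0.009,"wz":-0.003,"claw":0.1},{"dx":0.045,"dy":-0.078,"dz":0.063,"wx":-0.009,"wy":0.009,"wz":-0.003,"claw":0.1},{"dx":0.044,"dy":-0.079,"dz":0.063,"wx":-0.008,"wy":0.01,"wz":-0.003,"claw":0.1},{"dx":0.042,"dy":-0.08,"dz":0.061,"wx":-0.009,"wy":0.009,"wz":-0.003,"claw":0.1},{"dx":0.042,"dy":-0.082,"dz":0.061,"wx":-0.009,"wy":0.009,"wz":-0.003,"claw":0.1}]
```

```bash
python3 -m jog '[{"dx":0.049,"dy":-0.072,"dz":0.066,"wx":-0.009,"wy":0.009,"wz":-0.003,"claw":0.1},{"dx":0.048,"dy":-0.074,"dz":0.066,"wx":-0.008,"wy":0.009,"wz":-0.003,"claw":0.1},{"dx":0.047,"dy":-0.075,"dz":0.065,"wx":-0.009,"wy":0.009,"wz":-0.003,"claw":0.1},{"dx":0.046,"dy":-0.076,"dz":0.065,"wx":-0.009,"wy":0.009,"wz":-0.003,"claw":0.1},{"dx":0.045,"dy":-0.078,"dz":0.063,"wx":-0.009,"wy":0.009,"wz":-0.003,"claw":0.1},{"dx":0.044,"dy":-0.079,"dz":0.063,"wx":-0.008,"wy":0.01,"wz":-0.003,"claw":0.1},{"dx":0.042,"dy":-0.08,"dz":0.061,"wx":-0.009,"wy":0.009,"wz":-0.003,"claw":0.1},{"dx":0.042,"dy":-0.082,"dz":0.061,"wx":-0.009,"wy":0.009,"wz":-0.003,"claw":0.1}]'; python3 - <<'E'
from h import *
o,p,R=state();print(o["joint_positions"].round(2))
P,RR=toolfor(doorR(-.8,np.pi/2),np.array([510,60,160]));rows(P,RR,8,.1)
E
```

```text
clock: 9.07
tcp_pos: [517.9, 40.2, 200.8]
eef_rot: [-0.618, 0.689, 0.155, 0.345]
wrist_force: [-0.3, 0.3, -1.1]
finger_gap: 59.8
[ 0.16 -0.07  2.19 -0.74  0.44 -0.54]
dist 25.5 ang 29.4 rows>= 2.8
[{"dx":0.019,"dy":-0.03,"dz":0.018,"wx":-0.014,"wy":0.015,"wz":-0.0,"claw":0.1},{"dx":0.019,"dy":-0.031,"dz":0.017,"wx":-0.013,"wy":0.015,"wz":-0.0,"claw":0.1},{"dx":0.017,"dy":-0.031,"dz":0.017,"wx":-0.014,"wy":0.015,"wz":-0.001,"claw":0.1},{"dx":0.017,"dy":-0.032,"dz":0.017,"wx":-0.014,"wy":0.016,"wz":0.0,"claw":0.1},{"dx":0.016,"dy":-0.033,"dz":0.015,"wx":-0.013,"wy":0.015,"wz":0.0,"claw":0.1},{"dx":0.015,"dy":-0.034,"dz":0.015,"wx":-0.014,"wy":0.015,"wz":-0.0,"claw":0.1},{"dx":0.015,"dy":-0.034,"dz":0.015,"wx":-0.014,"wy":0.015,"wz":-0.0,"claw":0.1},{"dx":0.014,"dy":-0.035,"dz":0.013,"wx":-0.013,"wy":0.015,"wz":-0.0,"claw":0.1}]
```

```bash
python3 - <<'E'
from h import *
P,RR=toolfor(doorR(-1.387,np.pi/2),np.array([510,50,120]));rows(P,RR,10,.1)
E
```

```text
dist 18.5 ang 63.0 rows>= 6.0
[{"dx":-0.02,"dy":0.012,"dz":-0.003,"wx":-0.023,"wy":0.026,"wz":-0.0,"claw":0.1},{"dx":-0.019,"dy":0.012,"dz":-0.004,"wx":-0.024,"wy":0.026,"wz":-0.0,"claw":0.1},{"dx":-0.019,"dy":0.012,"dz":-0.005,"wx":-0.023,"wy":0.026,"wz":-0.0,"claw":0.1},{"dx":-0.018,"dy":0.013,"dz":-0.005,"wx":-0.024,"wy":0.026,"wz":-0.001,"claw":0.1},{"dx":-0.018,"dy":0.013,"dz":-0.006,"wx":-0.023,"wy":0.026,"wz":0.0,"claw":0.1},{"dx":-0.018,"dy":0.014,"dz":-0.006,"wx":-0.024,"wy":0.026,"wz":0.0,"claw":0.1},{"dx":-0.017,"dy":0.014,"dz":-0.007,"wx":-0.023,"wy":0.026,"wz":-0.0,"claw":0.1},{"dx":-0.017,"dy":0.014,"dz":-0.007,"wx":-0.023,"wy":0.026,"wz":-0.0,"claw":0.1}]
[{"dx":-0.016,"dy":0.015,"dz":-0.007,"wx":-0.024,"wy":0.026,"wz":-0.0,"claw":0.1},{"dx":-0.015,"dy":0.016,"dz":-0.007,"wx":-0.023,"wy":0.026,"wz":-0.0,"claw":0.1}]
```

```bash
python3 -m jog '[{"dx":-0.02,"dy":0.012,"dz":-0.003,"wx":-0.029,"wy":0.033,"wz":0,"claw":0.1},{"dx":-0.02,"dy":0.012,"dz":-0.004,"wx":-0.029,"wy":0.033,"wz":0,"claw":0.1},{"dx":-0.02,"dy":0.012,"dz":-0.005,"wx":-0.029,"wy":0.033,"wz":0,"claw":0.1},{"dx":-0.02,"dy":0.013,"dz":-0.005,"wx":-0.029,"wy":0.033,"wz":0,"claw":0.1},{"dx":-0.02,"dy":0.013,"dz":-0.006,"wx":-0.029,"wy":0.033,"wz":0,"claw":0.1},{"dx":-0.02,"dy":0.014,"dz":-0.006,"wx":-0.029,"wy":0.033,"wz":0,"claw":0.1},{"dx":-0.02,"dy":0.014,"dz":-0.007,"wx":-0.029,"wy":0.033,"wz":0,"claw":0.1},{"dx":-0.02,"dy":0.014,"dz":-0.007,"wx":-0.029,"wy":0.033,"wz":0,"claw":0.1}]'; python3 - <<'E'
from h import *
from rig import *
o,p,R=state();print(o["joint_positions"].round(2))
P,RR=toolfor(doorR(-1.387,np.pi/2),np.array([510,20,20.]));rows(P,RR,3,.1)
S=get_image("side");T=get_image("top")
g=np.load("grip.npy");Rd=R@g[:,:3];pd=p+R@g[:,3];P=doorpts@Rd.T+pd;print(pd,Rd.round(3))
crop(S["pixels"],"pics/h1.png",220,340,100,220,5,proj(S,P));crop(T["pixels"],"pics/h2.png",200,330,140,280,5,proj(T,P))
E
```

```text
clock: 10.07
tcp_pos: [512.9, 41.6, 184.8]
eef_rot: [-0.353, 0.667, -0.228, 0.616]
wrist_force: [-0.1, -0.4, -1.7]
finger_gap: 59.9
[ 0.44  0.33  1.74 -0.72  1.35  0.52]
dist 106.5 ang 0.9 rows>= 1.8
[{"dx":-0.18,"dy":0.404,"dz":-0.033,"wx":-0.001,"wy":0.0,"wz":-0.001,"claw":0.1},{"dx":-0.182,"dy":0.404,"dz":-0.031,"wx":-0.001,"wy":0.0,"wz":-0.002,"claw":0.1},{"dx":-0.184,"dy":0.403,"dz":-0.03,"wx":-0.001,"wy":0.0,"wz":-0.001,"claw":0.1}]
[511.18181969  53.2233664  121.62621824] [[ 0.19   0.982 -0.005]
 [-0.982  0.19  -0.014]
 [-0.013  0.007  1.   ]]
```

View pics/h1.png

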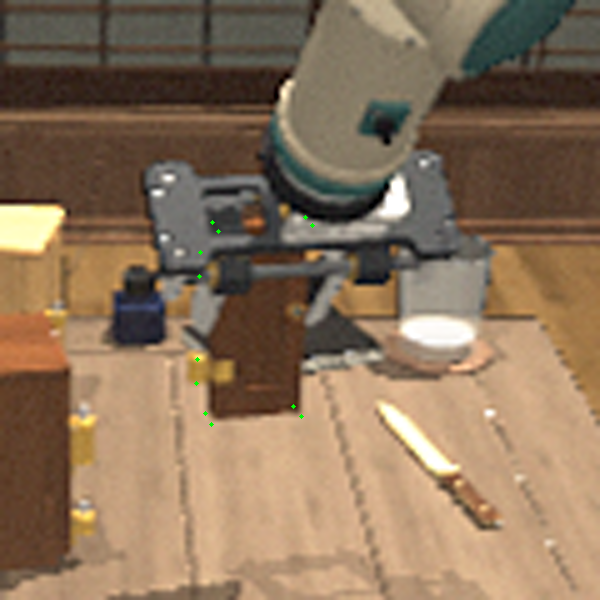

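View pics/h2.png

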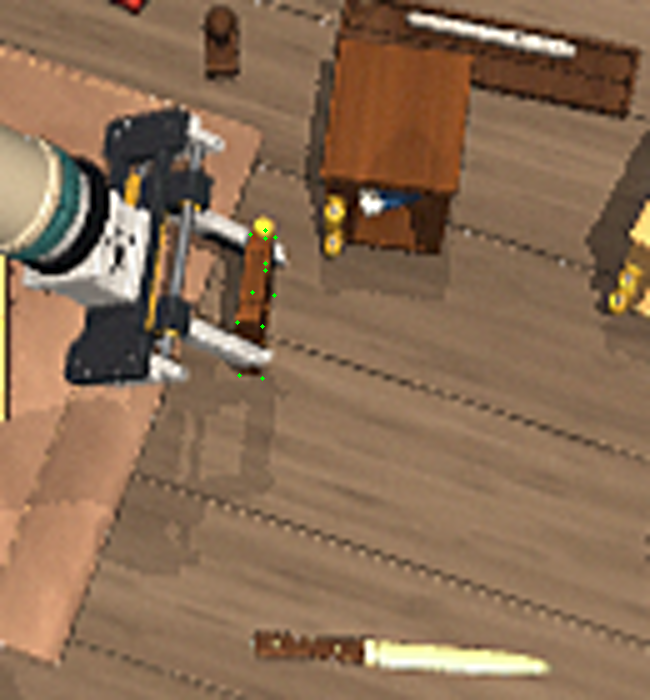

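```bash
python3 -m jog '[{"dx":-0.18,"dy":0.404,"dz":-0.03,"wx":-0.001,"wy":0,"wz":-0.002,"claw":0.1},{"dx":-0.182,"dy":0.404,"dz":-0.03,"wx":-0.001,"wy":0,"wz":-0.002,"claw":0.1},{"dx":-0.184,"dy":0.403,"dz":-0.03,"wx":-0.001,"wy":0,"wz":-0.002,"claw":0.1},{"dx":0,"dy":0,"dz":0,"wx":0,"wy":0,"wz":0,"claw":0.1}]'; python3 - <<'E'
from h import *
P,RR=toolfor(doorR(-1.387,np.pi/2),np.array([510,20,5.]));rows(P,RR,3,.1)
P1,RR=toolfor(doorR(-1.387,np.pi/2),np.array([510,20,-4.]));rows(P1,RR,3,.1,p0=P,R0=RR)
E
```

```text
clock: 10.68
tcp_pos: [509.2, 6.8, 81.7]
eef_rot: [-0.343, 0.674, -0.224, 0.615]
wrist_force: [0.3, -0.6, -0.4]
finger_gap: 59.4
dist 13.9 ang 0.7 rows>= 0.2
[{"dx":-0.044,"dy":0.036,"dz":0.014,"wx":0.0,"wy":0.001,"wz":0.001,"claw":0.1},{"dx":-0.043,"dy":0.035,"dz":0.013,"wx":0.0,"wy":0.001,"wz":0.0,"claw":0.1},{"dx":-0.044,"dy":0.036,"dz":0.014,"wx":0.001,"wy":0.001,"wz":0.001,"claw":0.1}]
dist 9.0 ang 0.0 rows>= 0.1
[{"dx":-0.025,"dy":0.028,"dz":0.0,"wx":0.0,"wy":0.0,"wz":0.0,"claw":0.1},{"dx":-0.025,"dy":0.028,"dz":0.0,"wx":0.0,"wy":0.0,"wz":0.0,"claw":0.1},{"dx":-0.025,"dy":0.028,"dz":0.0,"wx":0.0,"wy":0.0,"wz":0.0,"claw":0.1}]
```

```bash
python3 -m jog '[{"dx":-0.044,"dy":0.036,"dz":0.014,"wx":0,"wy":0.001,"wz":0.001,"claw":0.1},{"dx":-0.044,"dy":0.036,"dz":0.014,"wx":0,"wy":0.001,"wz":0,"claw":0.1},{"dx":-0.044,"dy":0.036,"dz":0.014,"wx":0,"wy":0.001,"wz":0,"claw":0.1},{"dx":0,"dy":0,"dz":0,"wx":0,"wy":0,"wz":0,"claw":0.1}]';python3 -m jog '[{"dx":-0.014,"dy":0.016,"dz":0,"wx":0,"wy":0,"wz":0,"claw":0.1},{"dx":0,"dy":0,"dz":0,"wx":0,"wy":0,"wz":0,"claw":0.1}]';python3 -m jog '[{"dx":-0.014,"dy":0.016,"dz":0,"wx":0,"wy":0,"wz":0,"claw":0.1},{"dx":0,"dy":0,"dz":0,"wx":0,"wy":0,"wz":0,"claw":0.1}]';  python3 - <<'E'
from h import *
from rig import *
o,p,R=state()
S=get_image("side");T=get_image("top")
g=np.load("grip.npy");Rd=R@g[:,:3];pd=p+R@g[:,3];P=doorpts@Rd.T+pd;print(pd,Rd.round(3))
crop(S["pixels"],"pics/h3.png",220,320,140,240,6,proj(S,P));crop(T["pixels"],"pics/h4.png",230,310,140,240,6,proj(T,P))
E
```

```text
clock: 11.18
tcp_pos: [514.2, 10.1, 69.5]
eef_rot: [-0.344, 0.669, -0.226, 0.619]
wrist_force: [-0.9, 0.0, -1.6]
finger_gap: 59.7
clock: 11.42
tcp_pos: [514.0, 9.8, 67.8]
eef_rot: [-0.344, 0.669, -0.226, 0.619]
wrist_force: [-0.6, -0.5, -2.3]
finger_gap: 59.7
clock: 11.68
tcp_pos: [514.0, 9.7, 66.0]
eef_rot: [-0.344, 0.669, -0.226, 0.619]
wrist_force: [0.4, -0.8, -1.4]
finger_gap: 59.6
[512.23747138  20.30052588   2.63861424] [[ 0.179  0.984 -0.004]
 [-0.984  0.179  0.003]
 [ 0.003  0.003  1.   ]]
```

View pics/h3.png

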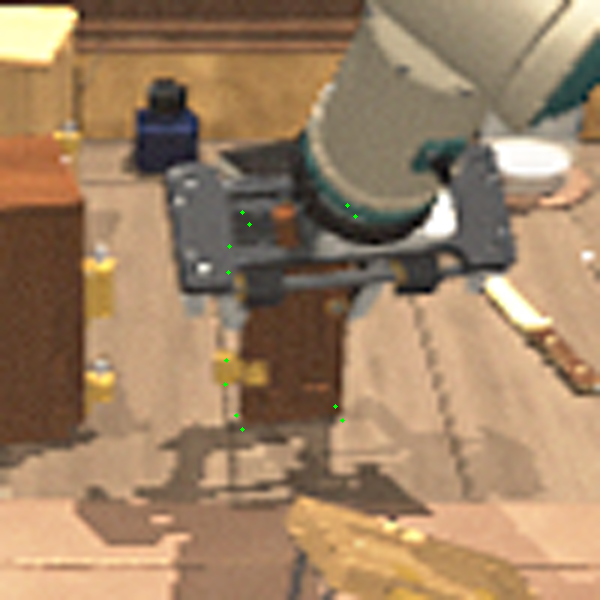

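```bash
for i in 1; do python3 -m jog '[{"dx":-0.014,"dy":0.016,"dz":0,"wx":0,"wy":0,"wz":0,"claw":0.1},{"dx":0,"dy":0,"dz":0,"wx":0,"wy":0,"wz":0,"claw":0.1}]'; done; python3 -m jog '[{"dx":-0.014,"dy":0.016,"dz":0,"wx":0,"wy":0,"wz":0,"claw":0.1},{"dx":0,"dy":0,"dz":0,"wx":0,"wy":0,"wz":0,"claw":0.1}]'
```

```text
clock: 12.02
tcp_pos: [514.0, 9.8, 64.3]
eef_rot: [-0.344, 0.669, -0.226, 0.619]
wrist_force: [-0.5, -0.7, -0.8]
finger_gap: 59.7
clock: 12.28
tcp_pos: [514.0, 9.7, 62.6]
eef_rot: [-0.344, 0.669, -0.226, 0.619]
wrist_force: [-1.3, 0.3, -1.0]
finger_gap: 59.7
```

```bash
python3 -m jog '[{"dx":-0.01,"dy":0.012,"dz":0,"wx":0,"wy":0,"wz":0,"claw":0.1},{"dx":0,"dy":0,"dz":0,"wx":0,"wy":0,"wz":0,"claw":0.1}]'; python3 - <<'E'
from h import *
from rig import *
o,p,R=state()
S=get_image("side");T=get_image("top")
g=np.load("grip.npy");Rd=R@g[:,:3];pd=p+R@g[:,3];P=doorpts@Rd.T+pd;print(pd,Rd.round(3))
crop(S["pixels"],"pics/h5.png",240,300,170,240,9,proj(S,P));crop(T["pixels"],"pics/h6.png",230,310,140,240,6,proj(T,P))
E
```

```text
clock: 12.52
tcp_pos: [514.2, 9.6, 61.9]
eef_rot: [-0.344, 0.669, -0.226, 0.619]
wrist_force: [-1.6, 0.9, 1.6]
finger_gap: 59.7
[512.4938162   20.09869784  -1.42626917] [[ 0.179  0.984 -0.004]
 [-0.984  0.179  0.003]
 [ 0.004  0.004  1.   ]]
```

View pics/h5.png

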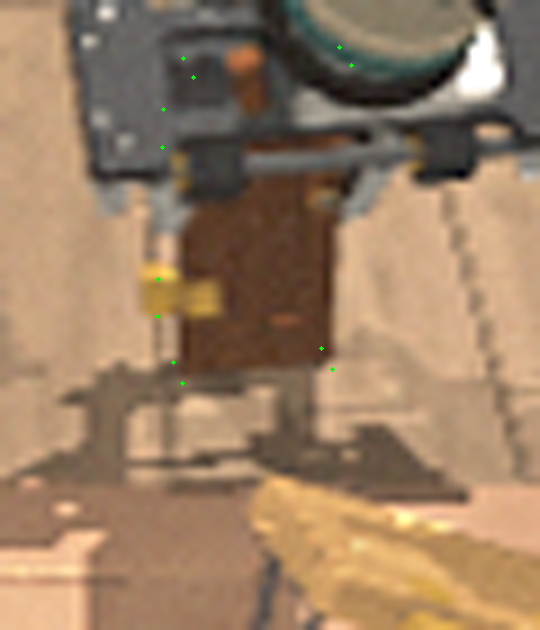

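```bash
python3 -m jog '[{"dx":0,"dy":0,"dz":0,"wx":0,"wy":0,"wz":0,"claw":0.4},{"dx":0,"dy":0,"dz":0,"wx":0,"wy":0,"wz":0,"claw":0.6},{"dx":0,"dy":0,"dz":0,"wx":0,"wy":0,"wz":0,"claw":0.6},{"dx":0,"dy":-0.2,"dz":0,"wx":0,"wy":0,"wz":0,"claw":0.6},{"dx":0,"dy":-0.6,"dz":0,"wx":0,"wy":0,"wz":0,"claw":0.6},{"dx":0,"dy":-0.7,"dz":0,"wx":0,"wy":0,"wz":0,"claw":0.6},{"dx":0,"dy":-0.7,"dz":0,"wx":0,"wy":0,"wz":0,"claw":0.6},{"dx":0,"dy":0,"dz":0,"wx":0,"wy":0,"wz":0,"claw":0.6}]'; python3 - <<'E'
from h import *
from rig import *
o,p,R=state();print(o["joint_positions"].round(2))
S=get_image("side");T=get_image("top")
P=doorpts@doorR(-1.387,np.pi/2).T+[512.5,20,0];
crop(S["pixels"],"pics/h7.png",220,300,140,240,6,proj(S,P));crop(T["pixels"],"pics/h8.png",220,310,140,240,6,proj(T,P))
crop(S["pixels"],"pics/h7r.png",220,300,140,240,6);crop(T["pixels"],"pics/h8r.png",220,310,140,240,6)
E
```

```text
clock: 13.62
tcp_pos: [494.1, 129.8, 195.0]
eef_rot: [-0.347, 0.666, -0.226, 0.62]
wrist_force: [-0.1, 0.1, 0.1]
finger_gap: 75.2
[ 0.6   0.38  1.65 -0.67  1.48  0.61]
```

View pics/h7.png

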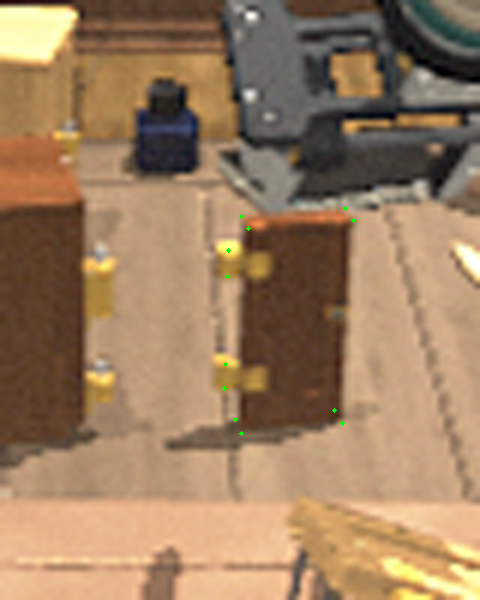

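View pics/h8.png

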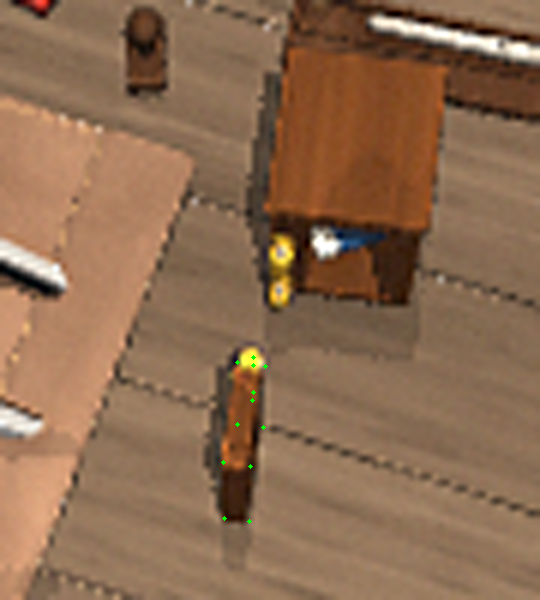

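```bash
python3 - <<'E'
from h import *
from rig import *
S=get_image("side");T=get_image("top")
import pickle;pickle.dump((S,T),open("st.pkl","wb"))
def cg(p,dst,x0,x1,y0,y1,s):
    b=cv2.resize(p["pixels"][y0:y1,x0:x1,::-1],None,fx=s,fy=s,interpolation=cv2.INTER_NEAREST)
    for x in range(x0,x1,5): cv2.putText(b,str(x),((x-x0)*s,8),0,.3,(0,255,0)); cv2.line(b,((x-x0)*s,0),((x-x0)*s,4),(0,255,0),1)
    for y in range(y0,y1,5): cv2.putText(b,str(y),(0,(y-y0)*s+4),0,.3,(0,255,0)); 
    cv2.imwrite(dst,b)
cg(S,"pics/i1.png",230,285,170,215,14);cg(T,"pics/i2.png",254,294,172,230,10)
for l in("walnut_door_socket_low","walnut_door_socket_high","walnut_door","walnut_cabinet_pintle_low","walnut_cabinet_pintle_high"):
    for p in(S,T): print(l,[(round(d["confidence"],2),np.round(d["uv"],1)) for d in landmark_of(p,l)])
print(proj(S,[[619.6,31.2,z] for z in(36,108)]),proj(T,[[619.6,31.2,z] for z in(36,108)]))
E
```

```text
walnut_door_socket_low [(0.77, array([328.2, 334.4])), (0.63, array([255.2, 204.5]))]
walnut_door_socket_low [(0.47, array([259.9, 208. ]))]
walnut_door_socket_high [(0.86, array([310.3, 357.6])), (0.72, array([255.1, 187.5]))]
walnut_door_socket_high [(0.71, array([258.7, 199.8])), (0.62, array([105.3, 176.8]))]
walnut_door [(0.78, array([320.7, 316. ])), (0.67, array([267.4, 210.5]))]
walnut_door [(0.73, array([121.3, 197. ])), (0.47, array([259.3, 218.4]))]
walnut_cabinet_pintle_low [(0.94, array([237.9, 200.9]))]
walnut_cabinet_pintle_low [(0.92, array([266.1, 190.2]))]
walnut_cabinet_pintle_high [(0.82, array([234.7, 185.9])), (0.61, array([288. , 281.8]))]
walnut_cabinet_pintle_high [(0.67, array([267.3, 179.8])), (0.64, array([365. , 234.7]))]
[[236.89772698 202.42224311]
 [236.8169817  183.40235475]] [[266.56419726 188.16116942]
 [266.86159772 181.72189853]]
```

View pics/i1.png

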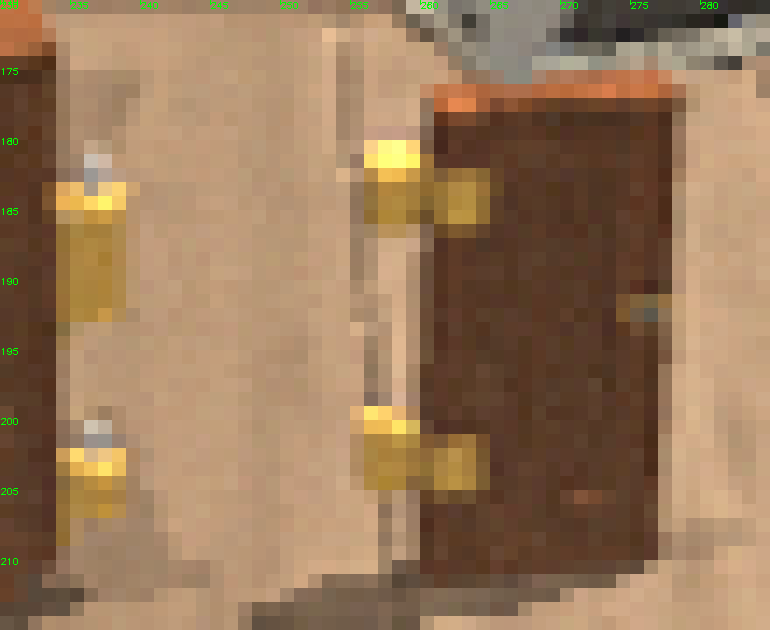

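View pics/i2.png

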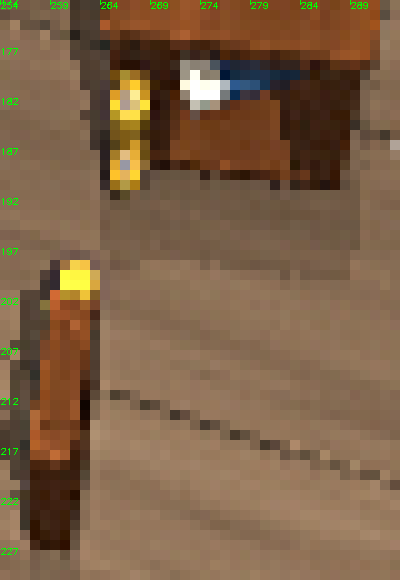

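```bash
python3 - <<'E'
import pickle,numpy as np
S,T=pickle.load(open("st.pkl","rb"))
def show(p,x0,x1,y0,y1):
    a=p["pixels"][y0:y1,x0:x1].astype(int); m=a[:,:,0]+a[:,:,1]-2*a[:,:,2]
    print("cols",x0,"rows",y0);print(m)
    return m
show(T,261,272,177,192);show(T,255,267,195,204)
show(S,228,243,180,208);show(S,251,267,178,206)
E
```

```text
cols 261 rows 177
[[ 37  45  41  32  66  44  40  50  54  61  60]
 [ 76  43  48  36  63  48  45  28  53  53  42]
 [ 86  43  41  44 160 207 194 112  37  54  31]
 [ 82  35  39  21  86 272 371 213  81  51  54]
 [ 82  72  38  16 303  80 194 282  41  49  97]
 [ 71  81  30  20 375  37 168 366  41  39  82]
 [ 80  43  35  11 260 310 338 201  32  52  88]
 [ 83  73  36  29 146 229 242 119  40  48  86]
 [ 78  76  30  19 143 172 164  71  58  57  97]
 [ 73  66  26  15  96 180 278 138  44  52 115]
 [ 69  77  67   5 208 158 295 142  73  70 129]
 [ 75  71  72  19 295 -24 286 140  37  32  65]
 [ 73  70  77  11 365 221 369  36  43  58  55]
 [ 70  73  78  13 216 192 254  48  53  62  58]
 [ 77  73  72  55  40  82  68  55  58  66  64]]
cols 255 rows 195
[[ 64  69  83  73  81  79  82  84  83  61  68  68]
 [ 80  69  65  72  72  63  75  78  83  64  65  70]
 [ 74  75  75  79  63  52  44  47  61  73  74  73]
 [ 72  76  79  79  23 144 306 303  41  67  57  66]
 [ 73  77  82  35  -2 380 369 376 205  57  68  75]
 [ 74  71  78  20  -4 354 366 374 258  52  70  75]
 [ 89  45  43  23 212 240 225 322 139  53  75  77]
 
[... 3079 characters left out ...]
  78  65  68  71  64  65  63]
 [ 93 105 104 104 106  77  90 109  96  74  64  67  70  68  66  62]
 [104 101 110 103 108  77  89 109  92  61  70  76  71  72  66  65]
 [ 95  93  97 102 104  54  71  92  75  62  65  72  73  71  65  65]
 [ 97  92 103  99 161 259 247 182 119  53  66  67  68  61  63  59]
 [ 99  98  99  94 149 252 258 277 213  65  52  56  65  68  66  66]
 [106 104 106  94 117 173 181 199 176 117 102 153 152 106  54  63]
 [106  99 101  96 123 167 180 175 152 134 161 178 173 111  57  64]
 [ 99 101 102  98 117 169 185 180 161 149 167 187 166 112  55  57]
 [100  98  98 102 114 174 203 185 114 122 183 196 179 117  66  64]
 [ 98  94 103 108 109 116 112 102  74  89 102  95  90  76  68  64]]
```

```bash
python3 - <<'E'
import pickle
from h import *
S,T=pickle.load(open("st.pkl","rb"))
def J(p,X): return np.array([proj(p,X+d)[0]-proj(p,X)[0] for d in np.eye(3)]).round(3)
so=np.array([512.5+39*np.cos(.184),20+39*np.sin(.184),0]);pn=np.array([619.6,31.2,0])
print(so)
print("T barrel top",proj(T,so+[0,0,114]),"obs 261.3 199.4")
print("S barrel mid hi/lo",proj(S,so+[0,0,106]),proj(S,so+[0,0,34]),"obs u 257.8 257.35")
print("S barrel top z114, z42",proj(S,so+[0,0,114]),proj(S,so+[0,0,42]))
print("S pin",proj(S,pn+[0,0,95]),proj(S,pn+[0,0,30]),proj(S,pn+[0,0,108]),proj(S,pn+[0,0,36]), "obs u 236.05 236.05")
print("T pin",proj(T,pn+[0,0,108]),proj(T,pn+[0,0,36]),"obs 266.5 181.35 ; 266.2 188.6")
print(J(T,pn+[0,0,100]),J(S,pn+[0,0,100]))
E
```

```text
[550.84166852  27.13557671   0.        ]
T barrel top [[261.78787563 199.13166603]] obs 261.3 199.4
S barrel mid hi/lo [[257.47121327 183.38859778]] [[256.98196763 202.29609364]] obs u 257.8 257.35
S barrel top z114, z42 [[257.52726047 181.22143916]] [[257.03501355 200.24693623]]
S pin [[236.83179865 186.91632992]] [[236.90431241 203.95967481]] [[236.8169817  183.40235475]] [[236.89772698 202.42224311]] obs u 236.05 236.05
T pin [[266.86159772 181.72189853]] [[266.56419726 188.16116942]] obs 266.5 181.35 ; 266.2 188.6
[[ 0.088 -0.251]
 [-0.267 -0.085]
 [ 0.004 -0.092]] [[-0.301  0.   ]
 [-0.001  0.133]
 [-0.001 -0.27 ]]
```

```bash
cat >> h.py <<'E'
YAW=-1.387
def topgrip(org,zt,yd=-12,yaw=YAW):
    D=doorR(yaw,np.pi/2); return np.array(org)+D@[0,yd,zt], toolR([0,0,-1],D[:,0])
E
python3 - <<'E'
from h import *
from fk import ik
o,p,R=state();s=o["joint_positions"]
q=s
P1,R1=topgrip([511.4,21.5,0],210)
for a in np.linspace(.1,1,10):
    rv=Ro.from_matrix(R.T@R1).as_rotvec();q2,e=ik(p+(P1-p)*a,R@Ro.from_rotvec(rv*a).as_matrix(),q);print(q2.round(2),round(e,4));q=q2
P0,_=topgrip([511.4,21.5,0],102);q,e=ik(P0,R1,q);print(q.round(2),e)
Ph,_=topgrip([581,24.,10],102);q,e=ik(Ph,R1,q);print(q.round(2),e)
print(P1,P0);rows(P1,R1,8,.3)
E
```

```text
[ 0.53  0.37  1.63 -0.61  1.49  0.68] 0.0
[ 0.47  0.35  1.6  -0.55  1.5   0.75] 0.0
[ 0.41  0.34  1.59 -0.48  1.5   0.83] 0.0
[ 0.34  0.32  1.57 -0.42  1.49  0.9 ] 0.0
[ 0.27  0.29  1.57 -0.35  1.48  0.97] 0.0
[ 0.2   0.27  1.57 -0.28  1.46  1.04] 0.0
[ 0.13  0.25  1.58 -0.21  1.44  1.11] 0.0
[ 0.05  0.22  1.6  -0.14  1.41  1.17] 0.0
[-0.02  0.19  1.62 -0.07  1.37  1.23] 0.0
[-0.1   0.16  1.65 -0.    1.33  1.29] 0.0
[-0.1   0.25  1.83 -0.    1.06  1.29] 1.7053025658242404e-15
[-0.08  0.34  1.67 -0.    1.14  1.3 ] 3.4219738154206423e-13
[499.6021166  19.3068408 210.       ] [499.6021166  19.3068408 102.       ]
dist 108.4 ang 97.2 rows>= 9.3
[{"dx":0.142,"dy":0.09,"dz":-0.019,"wx":-0.023,"wy":0.059,"wz":0.023,"claw":0.3},{"dx":0.149,"dy":0.08,"dz":0.015,"wx":-0.023,"wy":0.059,"wz":0.023,"claw":0.3},{"dx":0.148,"dy":0.067,"dz":0.047,"wx":-0.023,"wy":0.06,"wz":0.023,"claw":0.3},{"dx":0.141,"dy":0.051,"dz":0.079,"wx":-0.023,"wy":0.059,"wz":0.023,"claw":0.3},{"dx":0.126,"dy":0.036,"dz":0.107,"wx":-0.023,"wy":0.059,"wz":0.023,"claw":0.3},{"dx":0.106,"dy":0.018,"dz":0.131,"wx":-0.023,"wy":0.059,"wz":0.023,"claw":0.3},{"dx":0.081,"dy":0.001,"dz":0.148,"wx":-0.023,"wy":0.059,"wz":0.022,"claw":0.3},{"dx":0.052,"dy":-0.014,"dz":0.161,"wx":-0.023,"wy":0.06,"wz":0.023,"claw":0.3}]
```

```bash
python3 - <<'E'
from h import *
P1,R1=topgrip([511.4,21.5,0],210);rows(P1,R1,10,.3)
E
```

```text
dist 108.4 ang 97.2 rows>= 9.3
[{"dx":0.114,"dy":0.072,"dz":-0.015,"wx":-0.018,"wy":0.047,"wz":0.018,"claw":0.3},{"dx":0.118,"dy":0.066,"dz":0.006,"wx":-0.019,"wy":0.048,"wz":0.019,"claw":0.3},{"dx":0.119,"dy":0.058,"dz":0.028,"wx":-0.018,"wy":0.047,"wz":0.018,"claw":0.3},{"dx":0.117,"dy":0.049,"dz":0.048,"wx":-0.019,"wy":0.047,"wz":0.018,"claw":0.3},{"dx":0.111,"dy":0.038,"dz":0.068,"wx":-0.018,"wy":0.048,"wz":0.019,"claw":0.3},{"dx":0.101,"dy":0.029,"dz":0.085,"wx":-0.018,"wy":0.047,"wz":0.018,"claw":0.3},{"dx":0.089,"dy":0.017,"dz":0.101,"wx":-0.019,"wy":0.048,"wz":0.018,"claw":0.3},{"dx":0.073,"dy":0.007,"dz":0.114,"wx":-0.018,"wy":0.047,"wz":0.019,"claw":0.3}]
[{"dx":0.055,"dy":-0.004,"dz":0.124,"wx":-0.018,"wy":0.047,"wz":0.018,"claw":0.3},{"dx":0.037,"dy":-0.014,"dz":0.129,"wx":-0.019,"wy":0.048,"wz":0.018,"claw":0.3}]
```

```bash
python3 -m jog '[{"dx":0.114,"dy":0.072,"dz":-0.015,"wx":-0.018,"wy":0.047,"wz":0.018,"claw":0.3},{"dx":0.118,"dy":0.066,"dz":0.006,"wx":-0.019,"wy":0.048,"wz":0.019,"claw":0.3},{"dx":0.119,"dy":0.058,"dz":0.028,"wx":-0.018,"wy":0.047,"wz":0.018,"claw":0.3},{"dx":0.117,"dy":0.049,"dz":0.048,"wx":-0.019,"wy":0.047,"wz":0.018,"claw":0.3},{"dx":0.111,"dy":0.038,"dz":0.068,"wx":-0.018,"wy":0.048,"wz":0.019,"claw":0.3},{"dx":0.101,"dy":0.029,"dz":0.085,"wx":-0.018,"wy":0.047,"wz":0.018,"claw":0.3},{"dx":0.089,"dy":0.017,"dz":0.101,"wx":-0.019,"wy":0.048,"wz":0.018,"claw":0.3},{"dx":0.073,"dy":0.007,"dz":0.114,"wx":-0.018,"wy":0.047,"wz":0.019,"claw":0.3}]'; python3 - <<'E'
from h import *
P1,R1=topgrip([511.4,21.5,0],190);rows(P1,R1,3,.3)
E
```

```text
clock: 15.32
tcp_pos: [498.5, 40.2, 206.6]
eef_rot: [-0.131, 0.202, -0.641, 0.728]
wrist_force: [0.3, -0.4, 0.4]
finger_gap: 61.0
dist 26.8 ang 19.1 rows>= 1.8
[{"dx":0.026,"dy":0.081,"dz":0.072,"wx":-0.012,"wy":0.031,"wz":0.012,"claw":0.3},{"dx":0.022,"dy":0.076,"dz":0.078,"wx":-0.012,"wy":0.031,"wz":0.012,"claw":0.3},{"dx":0.017,"dy":0.074,"dz":0.083,"wx":-0.012,"wy":0.031,"wz":0.011,"claw":0.3}]
```

```bash
python3 -m jog '[{"dx":0.026,"dy":0.081,"dz":0.072,"wx":-0.012,"wy":0.031,"wz":0.012,"claw":0.3},{"dx":0.022,"dy":0.076,"dz":0.078,"wx":-0.012,"wy":0.031,"wz":0.012,"claw":0.3},{"dx":0.017,"dy":0.074,"dz":0.083,"wx":-0.012,"wy":0.031,"wz":0.011,"claw":0.3},{"dx":0,"dy":0,"dz":0,"wx":0,"wy":0,"wz":0,"claw":0.3}]'; python3 - <<'E'
from h import *
from rig import *
P1,R1=topgrip([511.4,21.5,0],102);rows(P1,R1,3,.3);o,p,R=state();print(p,P1)
S=get_image("side");T=get_image("top");crop(S["pixels"],"pics/j1.png",220,320,120,220,6);crop(T["pixels"],"pics/j2.png",220,310,140,240,6)
E
```

```text
clock: 15.82
tcp_pos: [498.6, 18.7, 189.6]
eef_rot: [-0.065, 0.068, -0.703, 0.705]
wrist_force: [0.7, -0.2, 0.3]
finger_gap: 61.3
dist 87.6 ang 0.4 rows>= 1.5
[{"dx":-0.006,"dy":0.365,"dz":-0.003,"wx":-0.0,"wy":0.0,"wz":0.0,"claw":0.3},{"dx":-0.007,"dy":0.365,"dz":-0.002,"wx":-0.001,"wy":0.001,"wz":0.001,"claw":0.3},{"dx":-0.005,"dy":0.365,"dz":-0.002,"wx":0.0,"wy":0.0,"wz":0.0,"claw":0.3}]
[498.55906871  18.70806541 189.64112464] [499.6021166  19.3068408 102.       ]
```

View pics/j1.png

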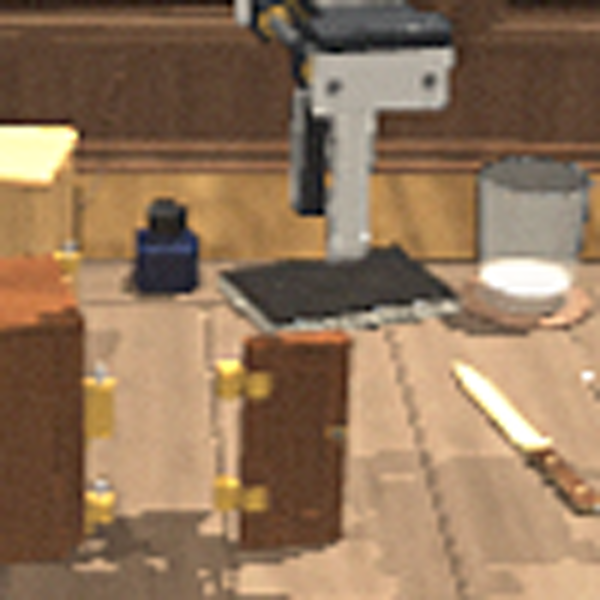

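View pics/j2.png

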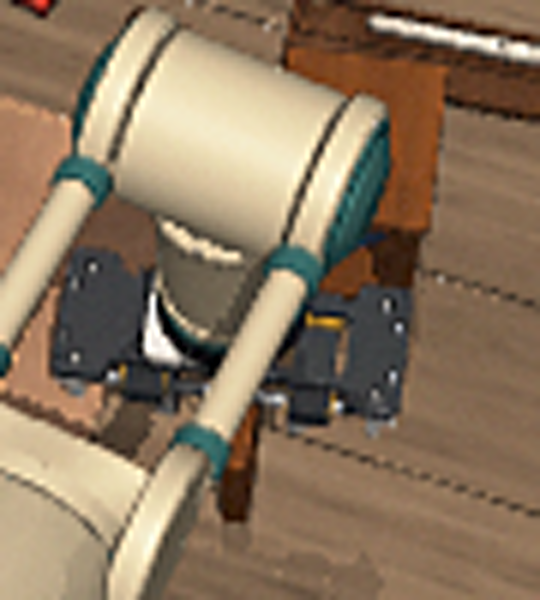

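```bash
python3 -m jog '[{"dx":-0.006,"dy":0.365,"dz":-0.003,"wx":0,"wy":0,"wz":0,"claw":0.3},{"dx":-0.006,"dy":0.365,"dz":-0.003,"wx":0,"wy":0,"wz":0,"claw":0.3},{"dx":-0.006,"dy":0.365,"dz":-0.003,"wx":0,"wy":0,"wz":0,"claw":0.3},{"dx":0,"dy":0,"dz":0,"wx":0,"wy":0,"wz":0,"claw":0.0},{"dx":0,"dy":0,"dz":0,"wx":0,"wy":0,"wz":0,"claw":-0.4},{"dx":0,"dy":0,"dz":0,"wx":0,"wy":0,"wz":0,"claw":-0.7}]' 8;  python3 -m jog '[{"dx":0,"dy":0,"dz":0,"wx":0,"wy":0,"wz":0,"claw":-0.8},{"dx":0,"dy":0,"dz":0,"wx":0,"wy":0,"wz":0,"claw":-0.8},{"dx":0,"dy":0,"dz":0,"wx":0,"wy":0,"wz":0,"claw":-0.8}]' 35; python3 - <<'E'
from h import *
from rig import *
o,p,R=state();print(p,R.round(3))
S=get_image("side");crop(S["pixels"],"pics/j3.png",220,320,120,220,6)
E
```

```text
clock: 16.68
tcp_pos: [501.6, 20.7, 103.6]
eef_rot: [-0.067, 0.067, -0.703, 0.705]
wrist_force: [-0.7, 0.0, 0.3]
finger_gap: 34.5
clock: 17.05
tcp_pos: [500.8, 20.3, 102.8]
eef_rot: [-0.066, 0.068, -0.703, 0.705]
wrist_force: [-0.0, -0.4, 3.1]
finger_gap: 15.7
[500.7877128   20.32479885 102.80050621] [[-0.982 -0.002  0.188]
 [-0.188 -0.003 -0.982]
 [ 0.002 -1.     0.003]]
```

View pics/j3.png

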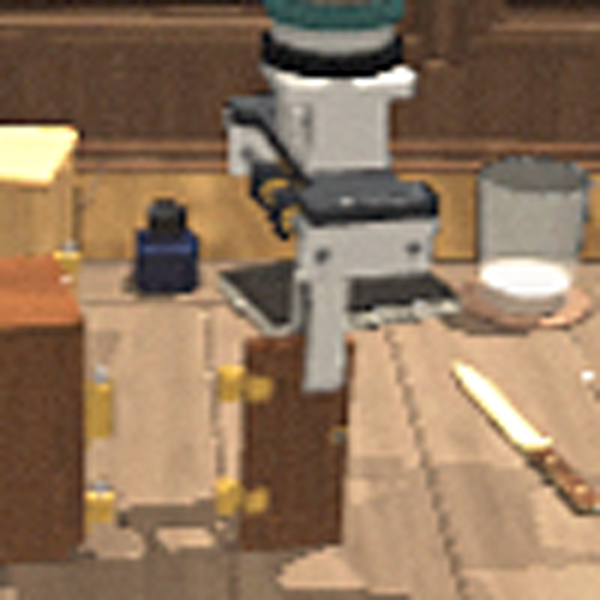

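```bash
python3 - <<'E'
from h import *
o,p,R=state()
R1=toolR([0,0,-1],doorR(YAW,np.pi/2)[:,0])
a=p+[0,0,26.5];rows(a,R1,2,-.8);rows(a+[55,3.5,0],R1,3,-.8,p0=a,R0=R1)
E
```

```text
dist 26.5 ang 0.4 rows>= 0.4
[{"dx":0.0,"dy":-0.166,"dz":0.0,"wx":-0.0,"wy":0.001,"wz":0.0,"claw":-0.8},{"dx":0.001,"dy":-0.165,"dz":0.001,"wx":-0.001,"wy":0.001,"wz":0.001,"claw":-0.8}]
dist 55.1 ang 0.0 rows>= 0.9
[{"dx":-0.228,"dy":0.0,"dz":0.028,"wx":0.0,"wy":0.0,"wz":0.0,"claw":-0.8},{"dx":-0.228,"dy":0.0,"dz":0.027,"wx":0.0,"wy":0.0,"wz":0.0,"claw":-0.8},{"dx":-0.228,"dy":0.0,"dz":0.028,"wx":0.0,"wy":0.0,"wz":0.0,"claw":-0.8}]
```

```bash
python3 -m jog '[{"dx":0,"dy":-0.166,"dz":0,"wx":0,"wy":0.001,"wz":0,"claw":-0.8},{"dx":0,"dy":-0.166,"dz":0,"wx":0,"wy":0,"wz":0,"claw":-0.8},{"dx":0,"dy":0,"dz":0,"wx":0,"wy":0,"wz":0,"claw":-0.8}]'; python3 -m jog '[{"dx":-0.228,"dy":0,"dz":0.028,"wx":0,"wy":0,"wz":0,"claw":-0.8},{"dx":-0.228,"dy":0,"dz":0.028,"wx":0,"wy":0,"wz":0,"claw":-0.8},{"dx":-0.228,"dy":0,"dz":0.028,"wx":0,"wy":0,"wz":0,"claw":-0.8},{"dx":0,"dy":0,"dz":0,"wx":0,"wy":0,"wz":0,"claw":-0.8},{"dx":0,"dy":0,"dz":0,"wx":0,"wy":0,"wz":0,"claw":-0.8}]'; python3 - <<'E'
from h import *
from rig import *
o,p,R=state();print(p,R.round(3))
S=get_image("side");crop(S["pixels"],"pics/k1.png",220,285,160,220,12)
T=get_image("top");crop(T["pixels"],"pics/k2.png",220,310,140,240,6)
import pickle;pickle.dump((S,T),open("st2.pkl","wb"))
E
```

```text
clock: 17.48
tcp_pos: [501.6, 20.5, 130.2]
eef_rot: [-0.066, 0.066, -0.703, 0.705]
wrist_force: [-0.2, 0.4, -1.9]
finger_gap: 15.6
clock: 18.1
tcp_pos: [555.0, 24.2, 127.9]
eef_rot: [-0.064, 0.068, -0.703, 0.705]
wrist_force: [-0.4, 0.9, -0.3]
finger_gap: 15.2
[554.95546713  24.21567978 127.88583325] [[-0.983 -0.005  0.185]
 [-0.185 -0.003 -0.983]
 [ 0.005 -1.     0.002]]
```

View pics/k1.png

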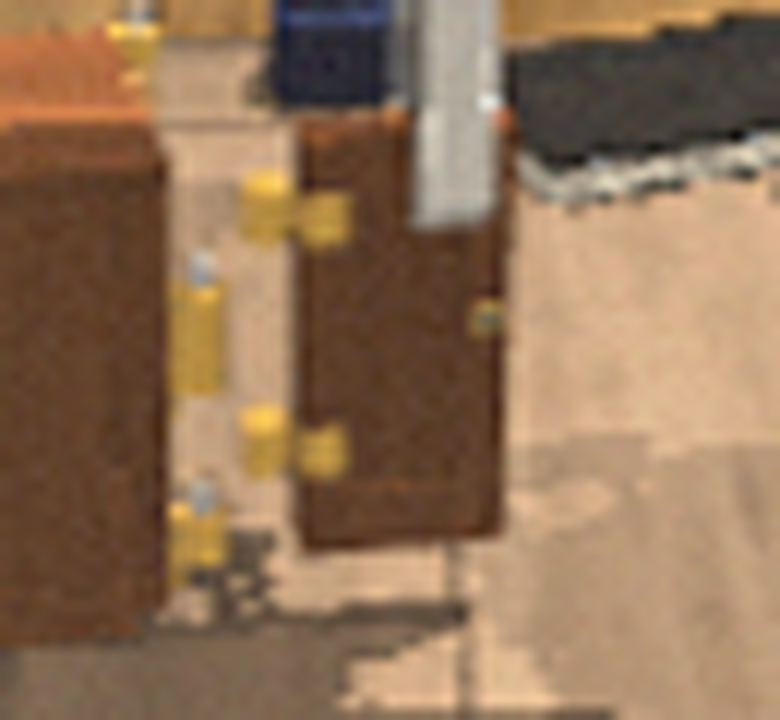

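View pics/k2.png

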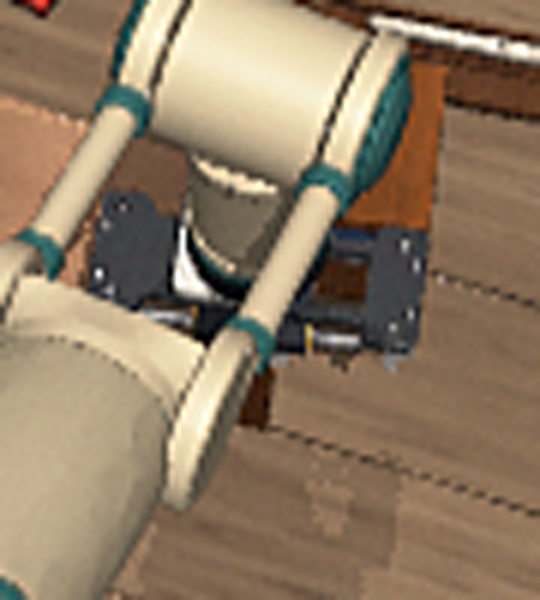

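```bash
python3 - <<'E'
import pickle,numpy as np
S,T=pickle.load(open("st2.pkl","rb"))
a=S["pixels"].astype(int); m=a[:,:,0]+a[:,:,1]-2*a[:,:,2]
print("hi barrel");print(m[174:181,236:250])
print("hi knuckle");print(m[180:193,231:243])
print("pin grey (R)");print(a[179:185,232:242,0])
print("lo barrel");print(m[193:201,236:250])
print("lo knuckle");print(m[199:209,231:243]);print(a[198:204,232:242,0])
E
```

```text
hi barrel
[[113 103 104 101 147 193 214 172  96  59  81  71  73  77]
 [ 91  93  91  90 186 268 271 230 134  49  74  64  57  68]
 [ 95  87  88  97 183 210 218 202 154 129 160 164 150  89]
 [ 86  86  87 102 156 184 196 187 153 162 192 198 170 100]
 [ 94  93  86 111 160 192 193 179 159 175 192 196 166  95]
 [ 96  97  99 114 164 197 197 170 119 166 200 204 174 105]
 [ 90  95 108 107 122 149 164 116  70 117 140 125  96  71]]
hi knuckle
[[ 77  74  87  91  95  90  95 108 107 122 149 164]
 [ 72  75  80  88  95  39  75 117 106 114 114 115]
 [ 70  77  78  80  70  17  54  94 104 108 101 108]
 [ 76  75  90 126 109  23  65 145 118 102 100 104]
 [ 72  69  89 164 188 203 236 180 103  96  97 106]
 [ 79  66  85 136 171 202 212 144 106 110 103 105]
 [ 71  74  75 154 183 180 199 144 101 106 109 109]
 [ 71  81  69 158 185 191 199 141  97 105 108 107]
 [ 79  69  69 159 183 191 193 145 105 109 105 104]
 [ 71  69  63 156 191 188 197 140 107 104 111 110]
 [ 75  68  72 158 189 189 193 144  97 104 105 107]
 [ 67  61  78 166 193 185 194 142  97 104 105 107]
 [ 77  66  68 157 190 198 194 132  98  99 100  97]]
p
[... 834 characters left out ...]
 90  54  61 105  97 111 112 119]
 [ 63  61  69  72  73  24  33  76  94 103 101 107]
 [ 68  56  61 196 199  46  71 137  97  93 108 111]
 [ 66  74  60 170 202 173 195 164 107 110 116 114]
 [ 70  75  63 124 171 187 208 149  72  61  72  74]
 [ 75  64  66 154 183 183 197 155  75  41  52  61]
 [ 69  62  66 159 172 192 227 149  60  45  61 102]
 [ 72  70  56 140 107  77  80  64  50  54  58 105]
 [ 78  79  75 141 107  37  34  48  79  77  46  66]]
[[ 88  88 167 203 199 198 197 185 177 181]
 [ 88  79 166 212 192 171 187 198 185 182]
 [ 89  87 146 173 181 177 182 198 197 200]
 [ 89  90 141 162 162 154 164 186 200 203]
 [ 84  80 222 224 158 163 166 164 188 202]
 [ 84  84 173 195 189 198 183 189 209 213]]
```

```bash
python3 - <<'E'
from h import *
o,p,R=state()
R1=toolR([0,0,-1],doorR(YAW,np.pi/2)[:,0])
rows(np.array([572.5,24.8,128.8]),R1,3,-.8)
E
```

```text
dist 17.8 ang 0.3 rows>= 0.3
[{"dx":-0.073,"dy":-0.003,"dz":0.011,"wx":-0.0,"wy":0.0,"wz":0.0,"claw":-0.8},{"dx":-0.073,"dy":-0.002,"dz":0.011,"wx":-0.0,"wy":0.001,"wz":0.001,"claw":-0.8},{"dx":-0.074,"dy":-0.002,"dz":0.011,"wx":-0.001,"wy":-0.0,"wz":0.0,"claw":-0.8}]
```

```bash
python3 -m jog '[{"dx":-0.073,"dy":-0.004,"dz":0.011,"wx":0,"wy":0,"wz":0,"claw":-0.8},{"dx":-0.073,"dy":-0.004,"dz":0.011,"wx":0,"wy":0.001,"wz":0,"claw":-0.8},{"dx":-0.073,"dy":-0.004,"dz":0.011,"wx":0,"wy":0,"wz":0,"claw":-0.8},{"dx":0,"dy":0,"dz":0,"wx":0,"wy":0,"wz":0,"claw":-0.8},{"dx":0,"dy":0,"dz":0,"wx":0,"wy":0,"wz":0,"claw":-0.8}]'; python3 - <<'E'
from h import *
from rig import *
o,p,R=state();print(p,o["wrist_force"],R.round(3))
S=get_image("side");crop(S["pixels"],"pics/k3.png",220,275,160,215,14)
a=S["pixels"].astype(int); m=a[:,:,0]+a[:,:,1]-2*a[:,:,2]
print(m[172:194,230:244]);print(m[194:209,230:244])
E
```

```text
clock: 18.82
tcp_pos: [573.3, 24.8, 129.4]
eef_rot: [-0.064, 0.066, -0.703, 0.705]
wrist_force: [0.2, 0.2, -0.9]
finger_gap: 15.6
[573.26681852  24.7975985  129.42411379] [ 0.17432312  0.16963444 -0.85428993] [[-0.983 -0.003  0.182]
 [-0.182 -0.003 -0.983]
 [ 0.003 -1.     0.002]]
[[ 95  85  97  86 102 110 108 112  84  77  86  84  71  85]
 [107 106 106  86  92  81 115 112  81  70  77  76  72  91]
 [ 80  79  74  64 211 249 247 240 153  72  74  80  77  71]
 [ 63  55  67  50 215 276 281 243 152  99  60  66  85  93]
 [ 66  71  76  67 154 206 212 189 166 165 181 188 179 120]
 [ 69  74  85  65 137 185 186 184 159 158 187 200 185 123]
 [ 65  71  82  74 144 201 201 183 165 157 191 195 179 119]
 [ 77  75  85  79 139 185 199 204 134 131 201 202 182 102]
 [ 61  65  80  70  84 109 101 101  81  72 105 107  89  81]
 [ 76  92  76  79  79  87  33  77  89  76  81  69  70  69]
 [ 72  74  74  78  87  65  23  48  78  75  81  77  67  77]
 [ 77  78  65  82 122 112  24  70 119  92  83  76  80  81]
 [ 77  77  67  78 171 189 172 194 161  74  75  73  75  68]
 [ 80  71  70  90 135 168 197 201 148  84  77  70  
[... 666 characters left out ...]
9  72  64 128 179 186 194 161 156 183 190 183 130]
 [ 63  66  68  71 142 188 198 192 133 143 192 199 189 127]
 [ 80  79  71  69 100 128 155 123  79  90 120 120 110  85]
 [ 84  64  70  65  79  89  40  59  71  76  73  72  72  53]
 [ 78  58  64  70  75  73  29  32  51  73  77  64  62  72]
 [ 80  61  67  65 116 147  49  75 122  83  76  74  66  69]
 [ 85  66  65  62 152 193 171 199 161  81  72  77  72  71]
 [ 74  63  60  64 130 172 192 203 149  76  68  71  55  68]
 [ 76  71  71  69 154 182 192 196 143 104  82  78  79  82]
 [ 66  70  63  63 156 179 188 219 151  89  84 102 114 113]
 [ 78  72  72  63 142 116  70  93  95  86  86 105 115 113]
 [ 88  74  77  76 146 105  34  73  92  97  86  92 106 108]]
```

View pics/k3.png

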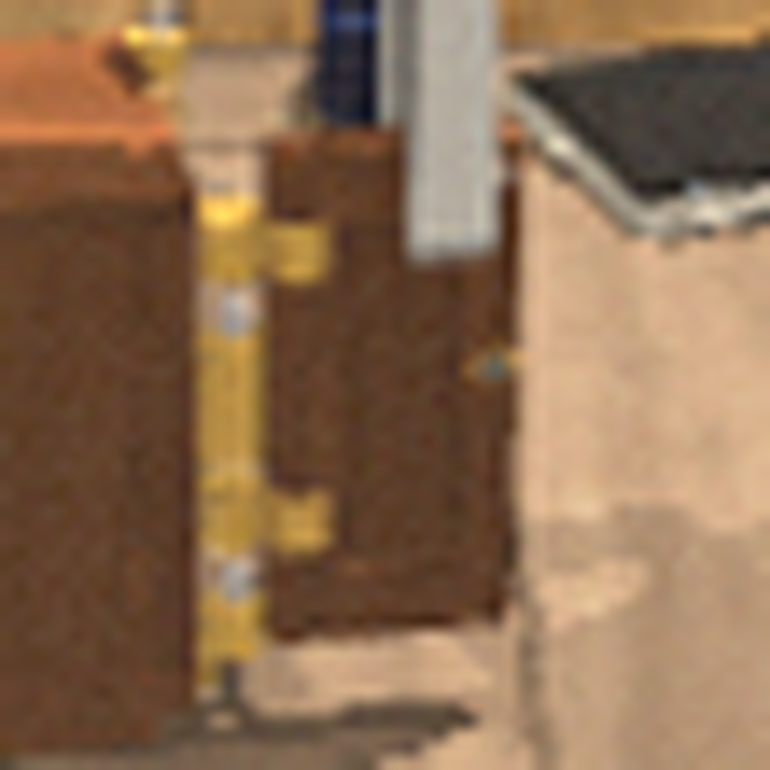

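```bash
python3 - <<'E'
import cv2,numpy as np
a=cv2.imread("pics/j1.png").astype(int);b=cv2.imread("pics/j3.png").astype(int)
y=lambda i:(i[:,:,2]+i[:,:,1]-2*i[:,:,0])
A,B=y(a),y(b)
for n,(x0,x1,y0,y1) in dict(hi=(205,245,350,410),lo=(205,245,465,525),hileaf=(245,280,360,410),loleaf=(245,280,480,525)).items():
    for M in(A,B):
        s=np.clip(M[y0:y1,x0:x1]-120,0,60);yy,xx=np.mgrid[y0:y1,x0:x1];print(n,(xx*s).sum()/s.sum()/6+220-.5,(yy*s).sum()/s.sum()/6+120-.5,s.sum()/60/36)
E
```

```text
hi 257.7691155857708 182.51765988057969 24.99212962962963
hi 257.9341408024224 183.10730345438898 23.851388888888888
lo 257.2790185178036 201.52714293067726 23.984259259259257
lo 257.43709937512597 201.79543102869047 22.967592592592595
hileaf 262.3568423425115 183.70759926373916 12.324537037037038
hileaf 262.4228147478628 184.08066257422263 12.293055555555556
loleaf 261.96203906168654 202.7713046841299 10.374537037037037
loleaf 262.1885132186058 202.96724965706449 9.899999999999999
```

```bash
python3 -m jog '[{"dx":-0.001,"dy":0,"dz":0.024,"wx":0,"wy":0,"wz":0,"claw":-0.8},{"dx":0,"dy":0,"dz":0,"wx":0,"wy":0,"wz":0,"claw":-0.8},{"dx":0,"dy":0,"dz":0,"wx":0,"wy":0,"wz":0,"claw":-0.8}]'; python3 - <<'E'
from h import *
from rig import *
o,p,R=state();print(p,o["wrist_force"],R.round(3))
S=get_image("side");crop(S["pixels"],"pics/k4.png",220,275,160,215,14)
a=S["pixels"].astype(int); m=a[:,:,0]+a[:,:,1]-2*a[:,:,2]
print(m[172:186,232:240]);print(m[194:209,232:240])
E
```

```text
clock: 19.25
tcp_pos: [573.6, 22.9, 129.5]
eef_rot: [-0.063, 0.066, -0.703, 0.705]
wrist_force: [-0.3, -0.5, -0.8]
finger_gap: 16.0
[573.60038073  22.87833191 129.53394315] [-0.25742214 -0.4950004  -0.77150262] [[-0.983 -0.003  0.182]
 [-0.182 -0.003 -0.983]
 [ 0.003 -1.     0.002]]
[[102  86 102 106 107 103  83  79]
 [ 94  90 102 145 149 116  82  70]
 [ 78  77 213 266 261 236 177  89]
 [ 68  57 162 234 221 217 161 110]
 [ 73  64 148 203 199 185 160 166]
 [ 81  67 146 194 188 188 160 175]
 [ 76  70 148 186 199 188 138 167]
 [ 73  75 148 201 223 175  96 130]
 [ 72  72  88 104  90  95  78  84]
 [ 82  81  87  88  35  72  91  74]
 [ 70  70  79  62  25  55  71  75]
 [ 77  97 126 113  26  69 121  91]
 [ 67  79 163 188 206 243 182  85]
 [ 72  85 133 166 208 207 151  79]]
[[ 74  61 158 200 203 210 165  80]
 [ 64  59 143 186 176 193 163 158]
 [ 64  65 138 179 188 180 161 172]
 [ 69  64 143 189 187 182 152 156]
 [ 64  63 144 185 209 167 104 150]
 [ 75  64  91 119 116 100  74  90]
 [ 68  76  84  83  34  63  74  74]
 [ 68  68  71  79  29  28  55  69]
 [ 66  70 118 139  43  74 123  84]
 [ 59  66 152 204 178 193 157  85]
 [ 62  64 125 170 190 200 157  75]
 [ 63  63 150 181 191 195 144  88]
 [ 68  61 164 182 189 220 145  95]
 [ 59  73 144 110  65  87  95  86]
 [ 76  74 141 112  33  68  91  91]]
```

```bash
python3 -m jog '[{"dx":0,"dy":0.05,"dz":0,"wx":0,"wy":0,"wz":0,"claw":-0.8},{"dx":0,"dy":0,"dz":0,"wx":0,"wy":0,"wz":0,"claw":-0.8}]';python3 -m jog '[{"dx":0,"dy":0.025,"dz":0,"wx":0,"wy":0,"wz":0,"claw":-0.8},{"dx":0,"dy":0,"dz":0,"wx":0,"wy":0,"wz":0,"claw":-0.8}]';python3 -m jog '[{"dx":0,"dy":0.025,"dz":0,"wx":0,"wy":0,"wz":0,"claw":-0.8},{"dx":0,"dy":0,"dz":0,"wx":0,"wy":0,"wz":0,"claw":-0.8}]'; python3 -c "
from rig import observe
o=observe();print(o['wrist_force'],o['wrist_torque'],o['tcp_pos'])"
```

```text
clock: 19.55
tcp_pos: [573.2, 22.9, 125.0]
eef_rot: [-0.063, 0.066, -0.703, 0.705]
wrist_force: [-0.4, 0.2, -0.7]
finger_gap: 16.0
clock: 19.8
tcp_pos: [573.5, 22.9, 123.3]
eef_rot: [-0.063, 0.066, -0.703, 0.705]
wrist_force: [-0.5, 0.5, -0.7]
finger_gap: 16.4
clock: 20.05
tcp_pos: [573.5, 22.9, 121.3]
eef_rot: [-0.063, 0.066, -0.703, 0.705]
wrist_force: [-0.2, 0.1, -0.6]
finger_gap: 15.8
[-0.20275273  0.06693819 -0.63965491] [-0.01087387  0.00359148 -0.06847904] [573.47841499  22.8700822  121.29483394]
```

```bash
python3 -m jog '[{"dx":0,"dy":0.02,"dz":0,"wx":0,"wy":0,"wz":0,"claw":-0.8},{"dx":0,"dy":0,"dz":0,"wx":0,"wy":0,"wz":0,"claw":-0.8}]';python3 -m jog '[{"dx":0,"dy":0.02,"dz":0,"wx":0,"wy":0,"wz":0,"claw":-0.8},{"dx":0,"dy":0,"dz":0,"wx":0,"wy":0,"wz":0,"claw":-0.8}]'; python3 -c "
from rig import observe
o=observe();print(o['wrist_force'],o['wrist_torque'],o['tcp_pos'])"
```

```text
clock: 20.3
tcp_pos: [573.5, 22.9, 119.7]
eef_rot: [-0.063, 0.066, -0.703, 0.705]
wrist_force: [0.4, -0.1, -1.0]
finger_gap: 15.8
clock: 20.55
tcp_pos: [573.3, 22.8, 118.1]
eef_rot: [-0.063, 0.066, -0.703, 0.705]
wrist_force: [-0.6, -0.5, -2.1]
finger_gap: 15.7
[-0.59990632 -0.53158653 -2.09827899] [-0.11047584  0.15291668  0.00768724] [573.26970887  22.76865939 118.07584425]
```

```bash
python3 -m jog '[{"dx":0,"dy":0.02,"dz":0,"wx":0,"wy":0,"wz":0,"claw":-0.8},{"dx":0,"dy":0,"dz":0,"wx":0,"wy":0,"wz":0,"claw":-0.8}]';python3 - <<'E'
from h import *
from rig import *
S=get_image("side");crop(S["pixels"],"pics/k5.png",220,275,160,215,14)
E
```

```text
clock: 20.8
tcp_pos: [573.2, 22.8, 116.4]
eef_rot: [-0.063, 0.066, -0.703, 0.705]
wrist_force: [-1.2, -0.8, -1.3]
finger_gap: 15.4
```

View pics/k5.png

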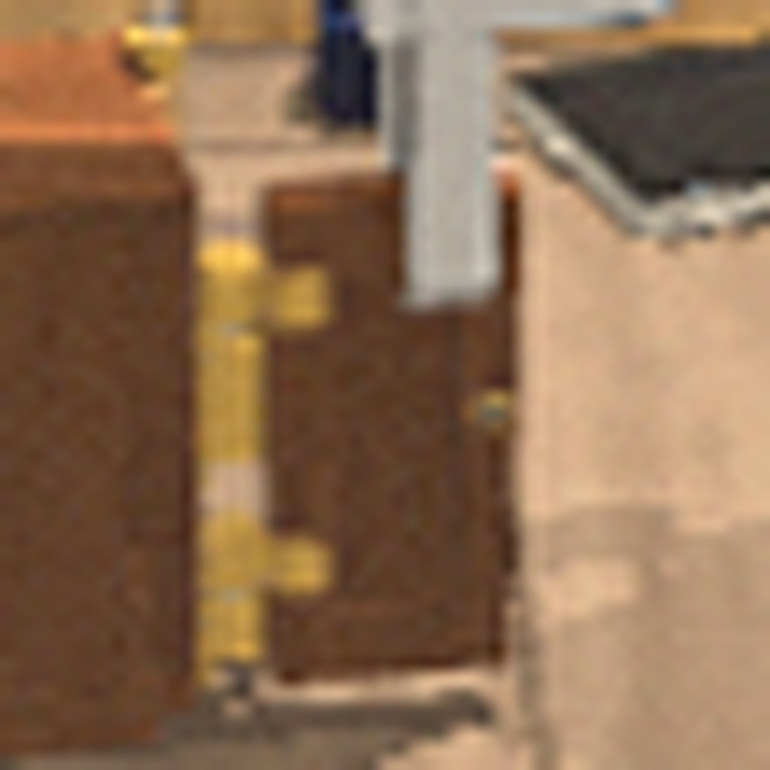

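The barrels at crop (230,290) and (230,560) are going down over the pins; only a thin strip of steel still shows. I'll keep lowering.

```bash
python3 -m jog '[{"dx":0,"dy":0.02,"dz":0,"wx":0,"wy":0,"wz":0,"claw":-0.8},{"dx":0,"dy":0,"dz":0,"wx":0,"wy":0,"wz":0,"claw":-0.8}]'; python3 -m jog '[{"dx":0,"dy":0.02,"dz":0,"wx":0,"wy":0,"wz":0,"claw":-0.8},{"dx":0,"dy":0,"dz":0,"wx":0,"wy":0,"wz":0,"claw":-0.8}]';python3 -m jog '[{"dx":0,"dy":0.01,"dz":0,"wx":0,"wy":0,"wz":0,"claw":-0.8},{"dx":0,"dy":0,"dz":0,"wx":0,"wy":0,"wz":0,"claw":-0.8}]'
```

```text
clock: 21.1
tcp_pos: [573.2, 22.8, 114.9]
eef_rot: [-0.063, 0.066, -0.703, 0.705]
wrist_force: [-1.5, -0.5, -1.4]
finger_gap: 15.6
clock: 21.35
tcp_pos: [573.2, 22.8, 113.3]
eef_rot: [-0.063, 0.066, -0.703, 0.705]
wrist_force: [-2.4, -0.7, -0.8]
finger_gap: 15.8
clock: 21.6
tcp_pos: [573.2, 22.8, 112.9]
eef_rot: [-0.063, 0.066, -0.703, 0.705]
wrist_force: [-4.0, -0.8, 1.5]
finger_gap: 15.8
```

```bash
python3 -m jog '[{"dx":0,"dy":0,"dz":0,"wx":0,"wy":0,"wz":0,"claw":-0.55},{"dx":0,"dy":0,"dz":0,"wx":0,"wy":0,"wz":0,"claw":-0.4},{"dx":0,"dy":0,"dz":0,"wx":0,"wy":0,"wz":0,"claw":-0.3},{"dx":0,"dy":0,"dz":0,"wx":0,"wy":0,"wz":0,"claw":-0.3},{"dx":0,"dy":-0.3,"dz":0,"wx":0,"wy":0,"wz":0,"claw":-0.3},{"dx":0,"dy":-0.5,"dz":0,"wx":0,"wy":0,"wz":0,"claw":-0.3},{"dx":0,"dy":0,"dz":0,"wx":0,"wy":0,"wz":0,"claw":-0.3}]';python3 - <<'E'
from h import *
from rig import *
o,p,R=state();print(p,o["joint_positions"].round(2))
S=get_image("side");crop(S["pixels"],"pics/l1.png",215,285,155,215,11)
E
```

```text
clock: 22.48
tcp_pos: [576.3, 22.9, 179.9]
eef_rot: [-0.066, 0.063, -0.703, 0.705]
wrist_force: [-0.3, 0.6, -1.0]
finger_gap: 33.0
[576.27016523  22.9266677  179.87738849] [-0.08  0.29  1.55 -0.    1.3   1.31]
```

View pics/l1.png

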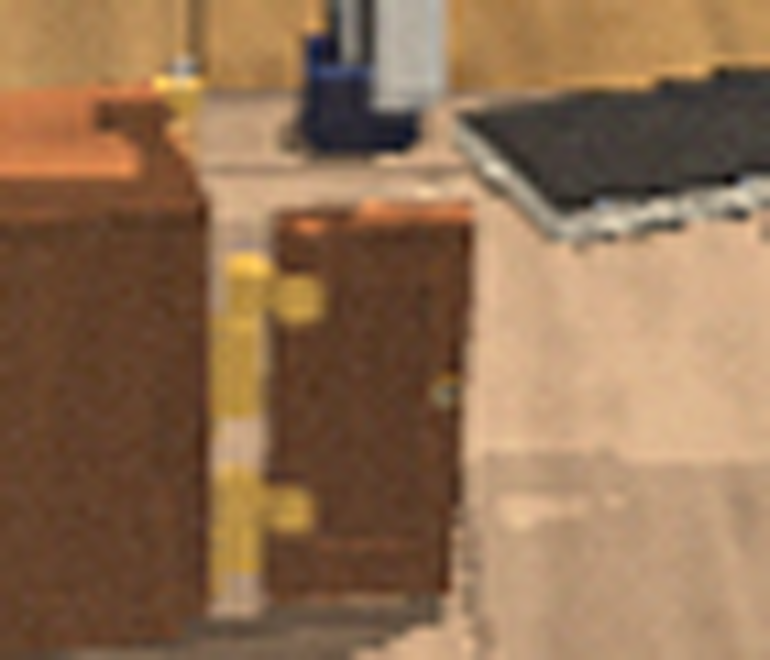

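```bash
python3 -m jog '[{"dx":0,"dy":-0.6,"dz":0,"wx":0,"wy":0,"wz":0,"claw":-0.3},{"dx":0.6,"dy":-0.3,"dz":0,"wx":0,"wy":0,"wz":0,"claw":-0.3},{"dx":0.6,"dy":0,"dz":-0.4,"wx":0,"wy":0,"wz":0,"claw":-0.3},{"dx":0.5,"dy":0,"dz":-0.5,"wx":0,"wy":0,"wz":0,"claw":-0.3}]';python3 - <<'E'
from h import *
from rig import *
S=get_image("side");crop(S["pixels"],"pics/l2.png",215,265,165,220,14)
T=get_image("top");crop(T["pixels"],"pics/l3.png",240,310,140,220,9)
import pickle;pickle.dump((S,T),open("st3.pkl","wb"))
E
```

```text
clock: 23.02
tcp_pos: [424.9, 69.4, 247.7]
eef_rot: [-0.062, 0.066, -0.703, 0.705]
wrist_force: [0.4, 1.1, -0.7]
finger_gap: 32.9
```

View pics/l2.png

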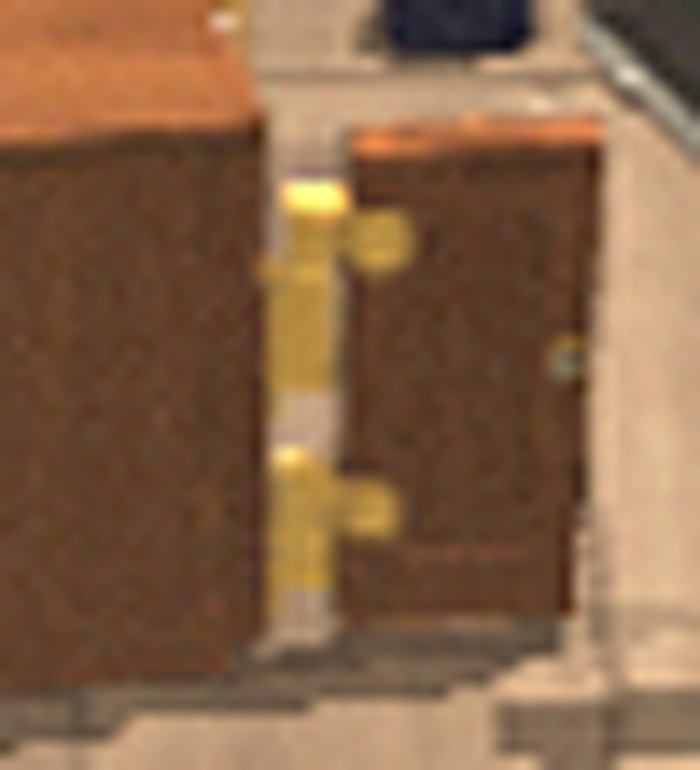

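View pics/l3.png

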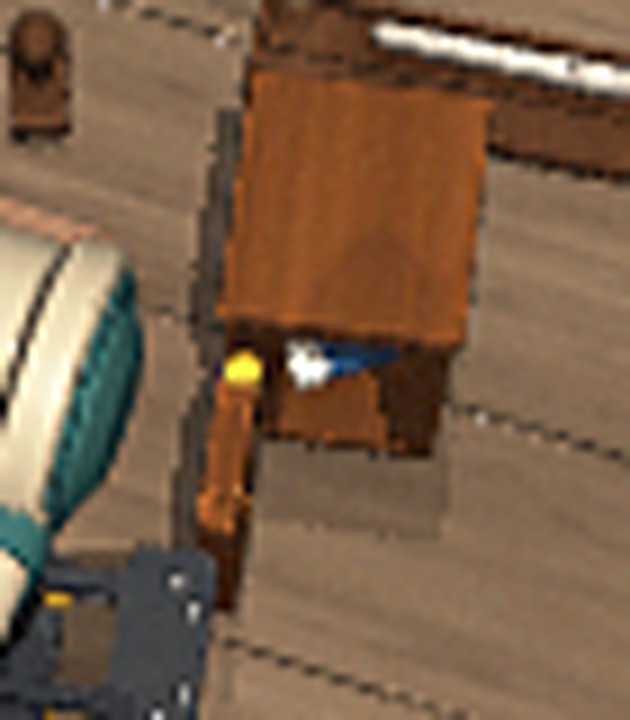

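```bash
cat >> h.py <<'E'
H=np.array([621.5,31.8,0])
def push(th,gap,z=95,r=52,m=12.5):
    a=np.radians(180)+.184+np.radians(th);d=np.array([np.cos(a),np.sin(a),0]);n=np.array([np.cos(a-np.pi/2),np.sin(a-np.pi/2),0])
    return H+r*d+(8+m+gap)*n+[0,0,z], toolR([0,0,-1],-n)
def path(ps,claw,n):
    o,p,R=state()
    for P,RR in ps: rows(P,RR,n,claw,p0=p,R0=R);p,R=P,RR
E
python3 - <<'E'
from h import *
from fk import ik
o,p,R=state();q=o["joint_positions"]
for th,g,z in((0,40,240),(0,40,95),(0,3,95),(30,0,95),(60,0,95),(80,0,95),(90,0,95)):
    P,RR=push(th,g,z);q,e=ik(P,RR,q);print(th,P.round(1),q.round(2),e<.003)
P1,R1=push(0,35,245);rows(P1,R1,4,-1)
P2,R2=push(0,35,95);rows(P2,R2,4,-1,p0=P1,R0=R1)
E
```

```text
0 [559.3  81.8 240. ] [ 0.02  0.25  1.46 -0.    1.44  1.41] True
0 [559.3  81.8  95. ] [ 0.02  0.34  1.7  -0.    1.09  1.41] True
0 [566.1  45.4  95. ] [-0.04  0.35  1.7  -0.    1.1   1.34] True
30 [568.7  13.6  95. ] [-0.1   0.35  1.69 -0.    1.1   0.76] True
60 [584.8 -10.4  95. ] [-0.14  0.37  1.66 -0.    1.11  0.2 ] True
80 [601.5 -20.4  95. ] [-0.15  0.39  1.62  0.    1.13 -0.16] True
90 [610.9 -23.1  95. ] [-0.15  0.41  1.6   0.    1.14 -0.34] True
dist 139.0 ang 0.5 rows>= 2.3
[{"dx":-0.43,"dy":0.006,"dz":0.063,"wx":0.0,"wy":0.0,"wz":0.001,"claw":-1},{"dx":-0.429,"dy":0.007,"dz":0.063,"wx":0.0,"wy":0.0,"wz":0.0,"claw":-1},{"dx":-0.43,"dy":0.006,"dz":0.064,"wx":0.0,"wy":0.0,"wz":0.001,"claw":-1},{"dx":-0.43,"dy":0.009,"dz":0.063,"wx":0.0,"wy":0.001,"wz":0.001,"claw":-1}]
dist 150.0 ang 0.0 rows>= 2.5
[{"dx":0.0,"dy":0.469,"dz":0.0,"wx":0.0,"wy":0.0,"wz":0.0,"claw":-1},{"dx":0.0,"dy":0.469,"dz":0.0,"wx":0.0,"wy":0.0,"wz":0.0,"claw":-1},{"dx":0.0,"dy":0.468,"dz":0.0,"wx":0.0,"wy":0.0,"wz":0.0,"claw":-1},{"dx":0.0,"dy":0.469,"dz":0.0,"wx":0.0,"wy":0.0,"wz":0.0,"claw":-1}]
```

```bash
python3 -m jog '[{"dx":-0.43,"dy":0.006,"dz":0.063,"wx":0,"wy":0,"wz":0.001,"claw":-1},{"dx":-0.43,"dy":0.006,"dz":0.063,"wx":0,"wy":0,"wz":0,"claw":-1},{"dx":-0.43,"dy":0.006,"dz":0.063,"wx":0,"wy":0,"wz":0.001,"claw":-1},{"dx":-0.43,"dy":0.008,"dz":0.063,"wx":0,"wy":0,"wz":0,"claw":-1},{"dx":0,"dy":0.469,"dz":0,"wx":0,"wy":0,"wz":0,"claw":-1},{"dx":0,"dy":0.469,"dz":0,"wx":0,"wy":0,"wz":0,"claw":-1},{"dx":0,"dy":0.469,"dz":0,"wx":0,"wy":0,"wz":0,"claw":-1},{"dx":0,"dy":0.469,"dz":0,"wx":0,"wy":0,"wz":0,"claw":-1}]'; python3 - <<'E'
from h import *
o,p,R=state();print(p)
P,RR=push(0,1);rows(P,RR,4,-1);p0,R0=P,RR
for th in(8,16,24,32):
    P,RR=push(th,0);rows(P,RR,1,-1,p0=p0,R0=R0);p0,R0=P,RR
E
```

```text
clock: 24.12
tcp_pos: [566.4, 73.9, 94.1]
eef_rot: [-0.065, 0.064, -0.703, 0.705]
wrist_force: [-0.2, 0.2, -0.5]
finger_gap: 0.4
[566.36305791  73.85331314  94.0669226 ]
dist 30.4 ang 0.1 rows>= 0.5
[{"dx":0.017,"dy":-0.003,"dz":0.094,"wx":-0.0,"wy":-0.0,"wz":-0.0,"claw":-1},{"dx":0.017,"dy":-0.002,"dz":0.093,"wx":-0.0,"wy":-0.0,"wz":-0.0,"claw":-1},{"dx":0.017,"dy":-0.003,"dz":0.094,"wx":-0.001,"wy":-0.0,"wz":-0.0,"claw":-1},{"dx":0.017,"dy":-0.003,"dz":0.093,"wx":0.0,"wy":-0.0,"wz":-0.0,"claw":-1}]
dist 8.8 ang 8.0 rows>= 0.8
[{"dx":0.029,"dy":0.0,"dz":0.105,"wx":0.0,"wy":-0.044,"wz":0.0,"claw":-1}]
dist 7.8 ang 8.0 rows>= 0.8
[{"dx":0.029,"dy":0.0,"dz":0.093,"wx":0.0,"wy":-0.044,"wz":0.0,"claw":-1}]
dist 7.8 ang 8.0 rows>= 0.8
[{"dx":0.029,"dy":0.0,"dz":0.093,"wx":0.0,"wy":-0.044,"wz":0.0,"claw":-1}]
dist 7.8 ang 8.0 rows>= 0.8
[{"dx":0.029,"dy":0.0,"dz":0.093,"wx":0.0,"wy":-0.044,"wz":0.0,"claw":-1}]
```

```bash
python3 -m jog '[{"dx":0.017,"dy":0,"dz":0.094,"wx":0,"wy":0,"wz":0,"claw":-1},{"dx":0.017,"dy":0,"dz":0.094,"wx":0,"wy":0,"wz":0,"claw":-1},{"dx":0.017,"dy":0,"dz":0.094,"wx":0,"wy":0,"wz":0,"claw":-1},{"dx":0.017,"dy":0,"dz":0.094,"wx":0,"wy":0,"wz":0,"claw":-1},{"dx":0.0145,"dy":0,"dz":0.05,"wx":0,"wy":-0.022,"wz":0,"claw":-1},{"dx":0.0145,"dy":0,"dz":0.0465,"wx":0,"wy":-0.022,"wz":0,"claw":-1},{"dx":0.0145,"dy":0,"dz":0.0465,"wx":0,"wy":-0.022,"wz":0,"claw":-1},{"dx":0.0145,"dy":0,"dz":0.0465,"wx":0,"wy":-0.022,"wz":0,"claw":-1}]'; python3 - <<'E'
from h import *
from rig import *
o,p,R=state();print(p,o["wrist_force"],push(16,0)[0])
S=get_image("side");crop(S["pixels"],"pics/m1.png",205,285,155,220,9)
P,RR=push(16,0);p0,R0=p,R
for th in(24,32,40,48): 
    P,RR=push(th,0);rows(P,RR,2,-1,p0=p0,R0=R0);p0,R0=P,RR
E
```

```text
clock: 25.12
tcp_pos: [566.9, 27.3, 97.8]
eef_rot: [-0.163, 0.16, -0.687, 0.689]
wrist_force: [0.0, -0.3, -0.1]
finger_gap: 0.2
[566.90692777  27.30444647  97.80776773] [ 0.00247131 -0.3005044  -0.12253524] [565.81996891  26.90263971  95.        ]
dist 8.6 ang 8.1 rows>= 0.8
[{"dx":0.022,"dy":0.018,"dz":0.046,"wx":-0.001,"wy":-0.022,"wz":-0.0,"claw":-1},{"dx":0.025,"dy":0.017,"dz":0.044,"wx":-0.0,"wy":-0.023,"wz":-0.001,"claw":-1}]
dist 7.8 ang 8.0 rows>= 0.8
[{"dx":0.015,"dy":0.0,"dz":0.046,"wx":0.0,"wy":-0.022,"wz":0.0,"claw":-1},{"dx":0.018,"dy":0.0,"dz":0.046,"wx":0.0,"wy":-0.022,"wz":0.0,"claw":-1}]
dist 7.8 ang 8.0 rows>= 0.8
[{"dx":0.015,"dy":0.0,"dz":0.046,"wx":0.0,"wy":-0.022,"wz":0.0,"claw":-1},{"dx":0.018,"dy":0.0,"dz":0.046,"wx":0.0,"wy":-0.022,"wz":0.0,"claw":-1}]
dist 7.8 ang 8.0 rows>= 0.8
[{"dx":0.015,"dy":0.0,"dz":0.046,"wx":0.0,"wy":-0.022,"wz":0.0,"claw":-1},{"dx":0.018,"dy":0.0,"dz":0.046,"wx":0.0,"wy":-0.022,"wz":0.0,"claw":-1}]
```

View pics/m1.png

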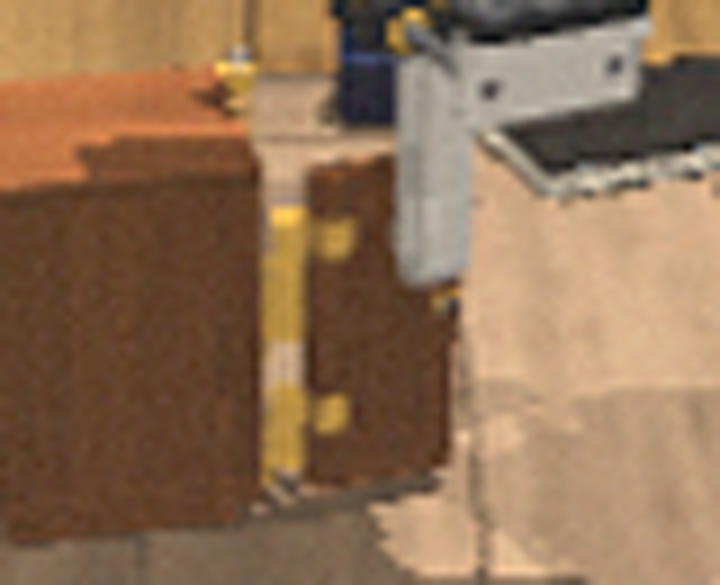

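```bash
python3 -m jog '[{"dx":0.022,"dy":0.018,"dz":0.046,"wx":0,"wy":-0.022,"wz":0,"claw":-1},{"dx":0.024,"dy":0.017,"dz":0.045,"wx":0,"wy":-0.022,"wz":0,"claw":-1},{"dx":0.016,"dy":0,"dz":0.046,"wx":0,"wy":-0.022,"wz":0,"claw":-1},{"dx":0.017,"dy":0,"dz":0.046,"wx":0,"wy":-0.022,"wz":0,"claw":-1},{"dx":0.016,"dy":0,"dz":0.046,"wx":0,"wy":-0.022,"wz":0,"claw":-1},{"dx":0.017,"dy":0,"dz":0.046,"wx":0,"wy":-0.022,"wz":0,"claw":-1},{"dx":0.016,"dy":0,"dz":0.046,"wx":0,"wy":-0.022,"wz":0,"claw":-1},{"dx":0.017,"dy":0,"dz":0.046,"wx":0,"wy":-0.022,"wz":0,"claw":-1}]'; python3 - <<'E'
from h import *
o,p,R=state();print(p,o["wrist_force"],push(48,0)[0])
p0,R0=p,R
for th in(56,64,72,78): 
    P,RR=push(th,0);rows(P,RR,2,-1,p0=p0,R0=R0);p0,R0=P,RR
E
```

```text
clock: 26.18
tcp_pos: [576.7, -1.9, 94.9]
eef_rot: [-0.344, 0.342, -0.617, 0.62]
wrist_force: [-0.3, 0.1, -0.3]
finger_gap: 0.7
[576.73908926  -1.88603917  94.89950439] [-0.2994169   0.06037627 -0.25459018] [576.8758612   -1.85911818  95.        ]
dist 7.9 ang 8.5 rows>= 0.8
[{"dx":0.014,"dy":-0.0,"dz":0.047,"wx":-0.001,"wy":-0.024,"wz":-0.0,"claw":-1},{"dx":0.017,"dy":-0.001,"dz":0.046,"wx":-0.001,"wy":-0.023,"wz":-0.0,"claw":-1}]
dist 7.8 ang 8.0 rows>= 0.8
[{"dx":0.015,"dy":0.0,"dz":0.046,"wx":0.0,"wy":-0.022,"wz":0.0,"claw":-1},{"dx":0.018,"dy":0.0,"dz":0.046,"wx":0.0,"wy":-0.022,"wz":0.0,"claw":-1}]
dist 7.8 ang 8.0 rows>= 0.8
[{"dx":0.015,"dy":0.0,"dz":0.046,"wx":0.0,"wy":-0.022,"wz":0.0,"claw":-1},{"dx":0.018,"dy":0.0,"dz":0.046,"wx":0.0,"wy":-0.022,"wz":0.0,"claw":-1}]
dist 5.9 ang 6.0 rows>= 0.6
[{"dx":0.012,"dy":0.0,"dz":0.035,"wx":0.0,"wy":-0.017,"wz":0.0,"claw":-1},{"dx":0.013,"dy":0.0,"dz":0.034,"wx":0.0,"wy":-0.016,"wz":0.0,"claw":-1}]
```

```bash
python3 -m jog '[{"dx":0.015,"dy":0,"dz":0.047,"wx":0,"wy":-0.023,"wz":0,"claw":-1},{"dx":0.016,"dy":0,"dz":0.046,"wx":0,"wy":-0.023,"wz":0,"claw":-1},{"dx":0.016,"dy":0,"dz":0.046,"wx":0,"wy":-0.022,"wz":0,"claw":-1},{"dx":0.017,"dy":0,"dz":0.046,"wx":0,"wy":-0.022,"wz":0,"claw":-1},{"dx":0.016,"dy":0,"dz":0.046,"wx":0,"wy":-0.022,"wz":0,"claw":-1},{"dx":0.017,"dy":0,"dz":0.046,"wx":0,"wy":-0.022,"wz":0,"claw":-1},{"dx":0.012,"dy":0,"dz":0.034,"wx":0,"wy":-0.016,"wz":0,"claw":-1},{"dx":0.012,"dy":0,"dz":0.034,"wx":0,"wy":-0.016,"wz":0,"claw":-1}]'; python3 - <<'E'
from h import *
from rig import *
o,p,R=state();print(p,o["wrist_force"],push(78,0)[0])
S=get_image("side");crop(S["pixels"],"pics/m2.png",205,285,155,220,9)
p0,R0=p,R
for th in(82,86,90): 
    P,RR=push(th,0);rows(P,RR,2,-1,p0=p0,R0=R0);p0,R0=P,RR
E
```

```text
clock: 27.18
tcp_pos: [599.5, -19.7, 95.0]
eef_rot: [-0.491, 0.49, -0.507, 0.511]
wrist_force: [-0.6, 0.2, -0.9]
finger_gap: 0.4
[599.5151595  -19.74355707  94.97969232] [-0.60027376  0.18312321 -0.86808617] [599.68392127 -19.66172081  95.        ]
dist 4.0 ang 4.6 rows>= 0.4
[{"dx":0.007,"dy":-0.0,"dz":0.024,"wx":-0.001,"wy":-0.013,"wz":0.0,"claw":-1},{"dx":0.009,"dy":-0.0,"dz":0.024,"wx":-0.0,"wy":-0.013,"wz":0.001,"claw":-1}]
dist 3.9 ang 4.0 rows>= 0.4
[{"dx":0.008,"dy":0.0,"dz":0.023,"wx":0.0,"wy":-0.011,"wz":0.0,"claw":-1},{"dx":0.009,"dy":0.0,"dz":0.023,"wx":0.0,"wy":-0.011,"wz":0.0,"claw":-1}]
dist 3.9 ang 4.0 rows>= 0.4
[{"dx":0.008,"dy":0.0,"dz":0.023,"wx":0.0,"wy":-0.011,"wz":0.0,"claw":-1},{"dx":0.009,"dy":0.0,"dz":0.023,"wx":0.0,"wy":-0.011,"wz":0.0,"claw":-1}]
```

View pics/m2.png

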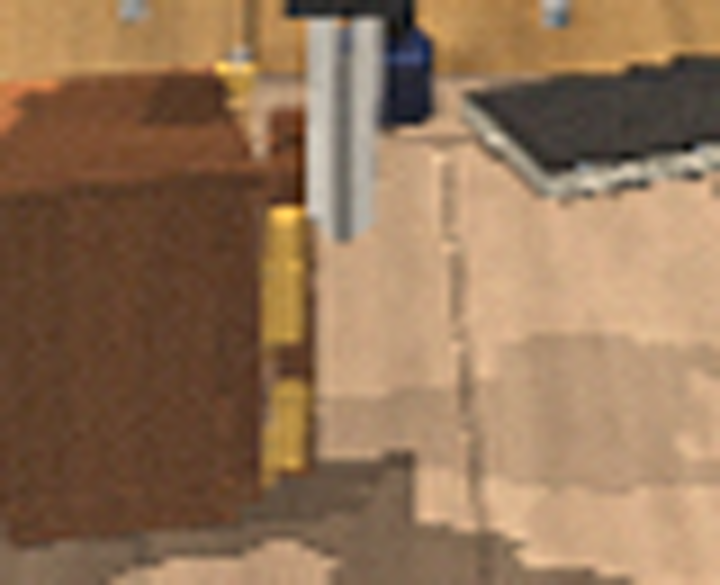

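Nearly shut. I'll finish slowly and watch the force.

```bash
python3 -m jog '[{"dx":0.008,"dy":0,"dz":0.024,"wx":0,"wy":-0.013,"wz":0,"claw":-1},{"dx":0.008,"dy":0,"dz":0.024,"wx":0,"wy":-0.013,"wz":0,"claw":-1},{"dx":0.008,"dy":0,"dz":0.023,"wx":0,"wy":-0.011,"wz":0,"claw":-1},{"dx":0.008,"dy":0,"dz":0.023,"wx":0,"wy":-0.011,"wz":0,"claw":-1}]'; python3 -m jog '[{"dx":0.008,"dy":0,"dz":0.023,"wx":0,"wy":-0.011,"wz":0,"claw":-1},{"dx":0,"dy":0,"dz":0,"wx":0,"wy":0,"wz":0,"claw":-1}]';python3 -m jog '[{"dx":0.008,"dy":0,"dz":0.023,"wx":0,"wy":-0.011,"wz":0,"claw":-1},{"dx":0,"dy":0,"dz":0,"wx":0,"wy":0,"wz":0,"claw":-1}]'
```

```text
clock: 27.72
tcp_pos: [606.9, -21.9, 94.6]
eef_rot: [0.528, -0.528, 0.469, -0.472]
wrist_force: [0.1, 0.1, 0.6]
finger_gap: 0.6
clock: 27.98
tcp_pos: [608.8, -22.2, 94.3]
eef_rot: [0.536, -0.535, 0.46, -0.463]
wrist_force: [-0.4, -0.2, 0.3]
finger_gap: 0.5
clock: 28.22
tcp_pos: [610.7, -22.6, 94.3]
eef_rot: [0.544, -0.543, 0.451, -0.453]
wrist_force: [-0.6, 0.3, -0.1]
finger_gap: 0.2
```

```bash
python3 -m jog '[{"dx":0,"dy":0,"dz":0.014,"wx":0,"wy":0,"wz":0,"claw":-1},{"dx":0,"dy":0,"dz":0,"wx":0,"wy":0,"wz":0,"claw":-1}]';python3 -m jog '[{"dx":0,"dy":0,"dz":0.014,"wx":0,"wy":0,"wz":0,"claw":-1},{"dx":0,"dy":0,"dz":0,"wx":0,"wy":0,"wz":0,"claw":-1}]'; python3 - <<'E'
from h import *
from rig import *
o,p,R=state();print(p,o["wrist_force"])
S=get_image("side");crop(S["pixels"],"pics/m3.png",205,285,155,220,9)
T=get_image("top");crop(T["pixels"],"pics/m4.png",240,310,140,220,9)
E
```

```text
clock: 28.48
tcp_pos: [611.7, -22.3, 94.3]
eef_rot: [0.544, -0.543, 0.451, -0.453]
wrist_force: [0.6, 0.4, 0.7]
finger_gap: 0.5
clock: 28.72
tcp_pos: [612.1, -22.2, 94.1]
eef_rot: [-0.544, 0.544, -0.451, 0.453]
wrist_force: [-1.8, -1.0, -0.1]
finger_gap: 0.6
[612.06656603 -22.2000728   94.110488  ] [-1.78937795 -0.98379281 -0.13441867]
```

View pics/m3.png

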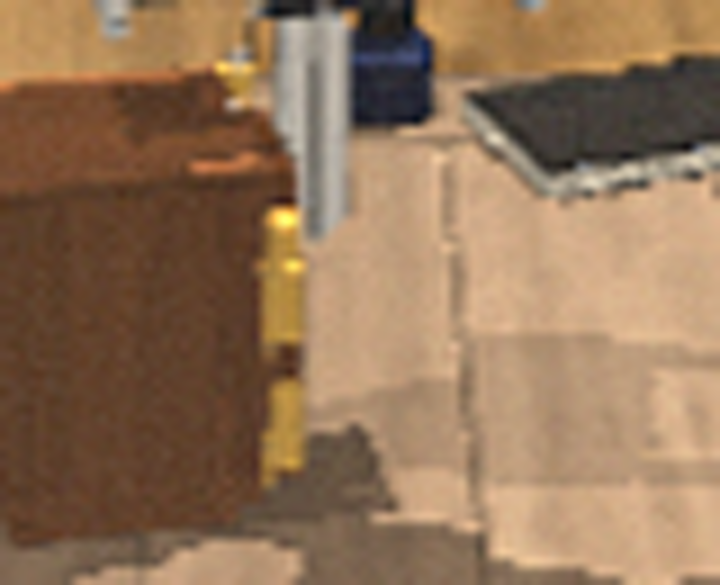

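View pics/m4.png

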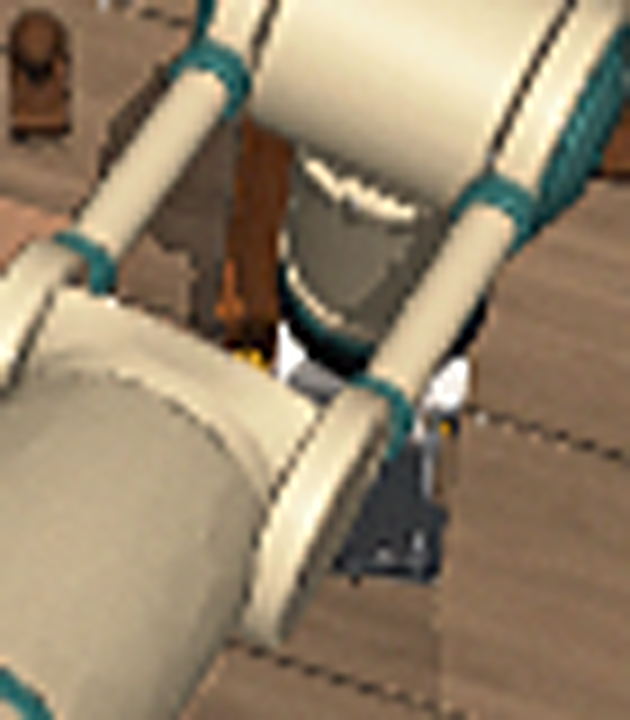

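```bash
python3 -m jog '[{"dx":0,"dy":0,"dz":-0.02,"wx":0,"wy":0,"wz":0,"claw":-1},{"dx":0,"dy":0,"dz":-0.1,"wx":0,"wy":0,"wz":0,"claw":-1},{"dx":0,"dy":0,"dz":-0.4,"wx":0,"wy":0,"wz":0,"claw":-1},{"dx":0,"dy":0,"dz":-0.7,"wx":0,"wy":0,"wz":0,"claw":-1},{"dx":0,"dy":-0.3,"dz":-0.7,"wx":0,"wy":0,"wz":0,"claw":-1},{"dx":0,"dy":-0.6,"dz":-0.5,"wx":0,"wy":0,"wz":0,"claw":-1},{"dx":0.6,"dy":-0.4,"dz":-0.3,"wx":0,"wy":0,"wz":0,"claw":-1},{"dx":0.7,"dy":0,"dz":-0.3,"wx":0,"wy":0,"wz":0,"claw":-1}]'; python3 - <<'E'
from h import *
from rig import *
o,p,R=state();print(p,o["wrist_force"])
S=get_image("side");T=get_image("top")
q=np.load("fit.npy")[:3]
P=doorpts+np.array([-60,-3,10]);P=P@Ro.from_euler('z',q[2]).as_matrix().T+[q[0],q[1],0]
crop(S["pixels"],"pics/n1.png",205,265,155,220,9,proj(S,P));crop(T["pixels"],"pics/n2.png",240,310,140,220,9,proj(T,P));crop(T["pixels"],"pics/n3.png",250,300,165,205,15)
cv2.imwrite("pics/n4.png",S["pixels"][:,:,::-1]);cv2.imwrite("pics/n5.png",T["pixels"][:,:,::-1])
E
```

```text
clock: 29.82
tcp_pos: [394.8, -169.8, 201.3]
eef_rot: [0.545, -0.543, 0.447, -0.456]
wrist_force: [0.8, 0.7, -0.6]
finger_gap: 0.3
[ 394.80093059 -169.75011907  201.33071494] [ 0.79092026  0.74539275 -0.58604194]
```

View pics/n1.png

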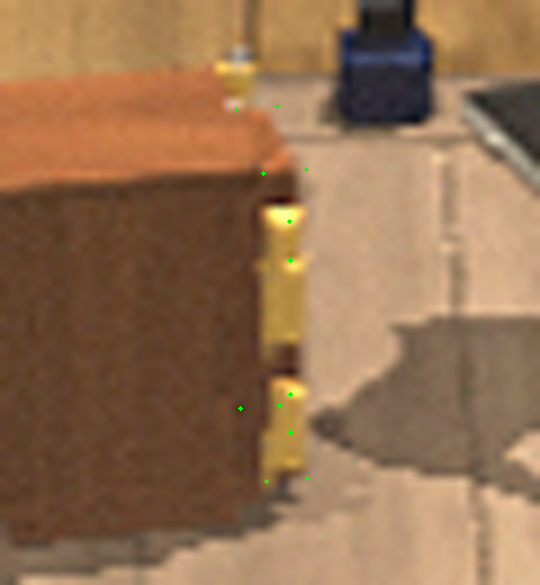

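View pics/n2.png

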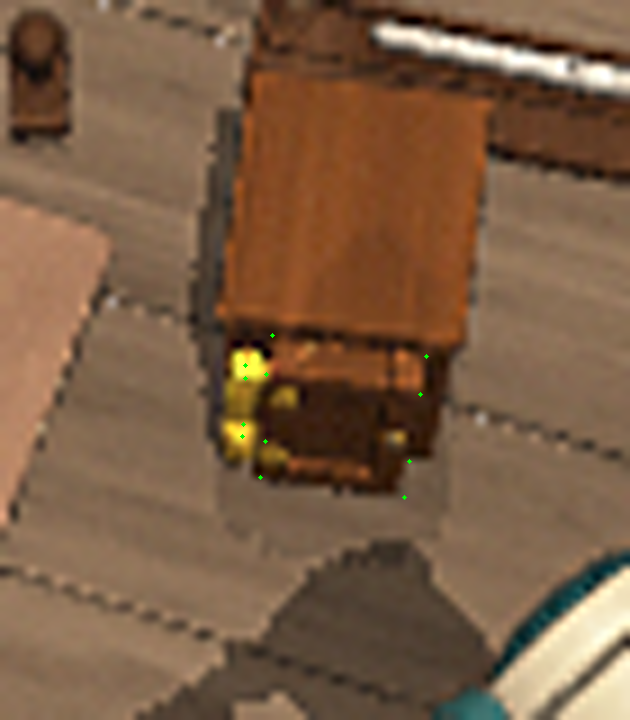

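View pics/n5.png

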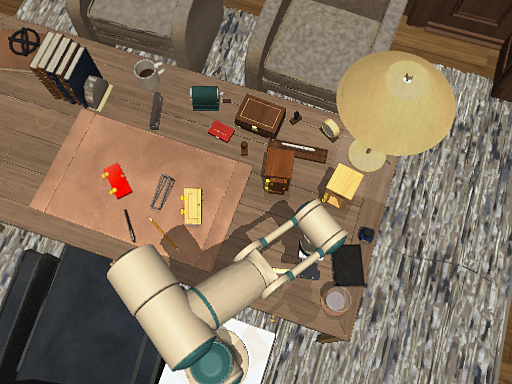

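View pics/n3.png

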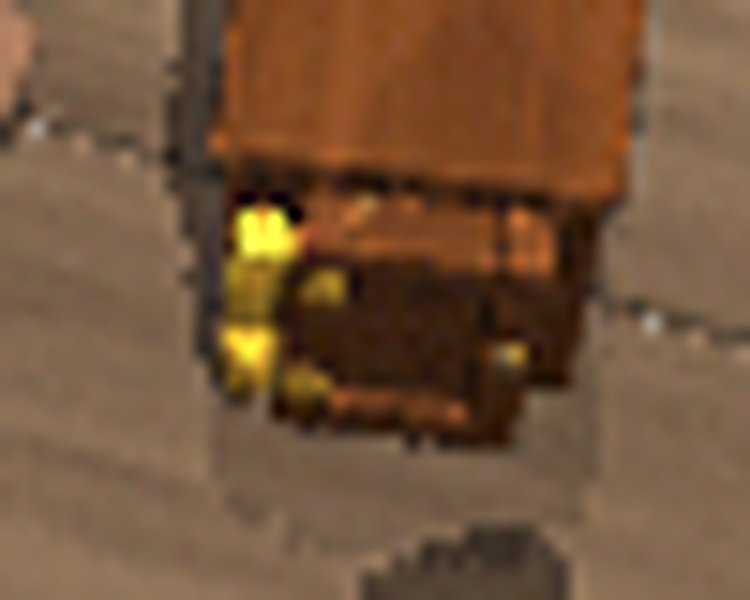

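```bash
python3 - <<'E'
from rig import *
import numpy as np,cv2
a=get_image("top")["pixels"][165:205,250:300].astype(int);np.save("a.npy",a)
E
python3 -m jog '[{"dx":0,"dy":0,"dz":0,"wx":0,"wy":0,"wz":0,"claw":-1},{"dx":0,"dy":0,"dz":0,"wx":0,"wy":0,"wz":0,"claw":-1},{"dx":0,"dy":0,"dz":0,"wx":0,"wy":0,"wz":0,"claw":-1},{"dx":0,"dy":0,"dz":0,"wx":0,"wy":0,"wz":0,"claw":-1}]'; python3 - <<'E'
from rig import *
import numpy as np,cv2
T=get_image("top");b=T["pixels"].astype(int);a=np.load("a.npy")
d=np.abs(b[165:205,250:300]-a).mean();print("diff",d)
o=cv2.imread("pics/top0.png")[:,:,::-1].astype(int)
for n,(x0,x1,y0,y1) in dict(maple=(180,206,184,228),stamp=(236,252,138,158),ink=(358,376,226,244),cab=(264,294,145,172)).items(): print(n,np.abs(b[y0:y1,x0:x1]-o[y0:y1,x0:x1]).mean().round(2))
# slopes of cabinet front edge and door upper edge
g=b.sum(2)
for y0,y1 in((174,182),(176,186),(178,188)): pass
E
```

```text
clock: 30.48
tcp_pos: [394.0, -167.4, 197.8]
eef_rot: [0.544, -0.544, 0.451, -0.453]
wrist_force: [-0.4, -0.0, -0.4]
finger_gap: 0.7
diff 2.6418333333333335
maple 7.12
stamp 5.2
ink 3.89
cab 4.74
```

```bash
python3 -c "
from rig import sign_off
print(sign_off())"
```

```text
the job is handed in; nothing more can be done
None
```

The walnut door is hung on the walnut cabinet's pins and swung shut, and I handed the job in at about 30.5 s of the 70 s allowed. No verdict was returned.

I lifted the door off its easel by its long edges and stood it upright in front of the cabinet. Then I took it again from above by its thickness, lowered it onto both pins half open, and pushed it shut with closed fingers.

**Checks that passed**
- **Fully down:** the gripper stopped 10 mm above its height when the door stood on the desk, which is the hung height. In the side view both barrels rest on their knuckles.
- **Shut:** the push met a light stop (about 2 N). It ended about 1 mm past the nominal shut position, roughly 0.02 rad, and the top view shows the door in line with the cabinet front.
- **At rest, arm clear:** two top views half a second apart differed only at about noise level, and the arm was well away from everything.
- **Other things:** the maple door, ink bottle and hand stamp look unmoved in the top view. The notebook also looks in place, but only by eye.

**Doubts**
- **Tilt:** the door sags slightly on its loose hinges, about 0.03 rad by my estimate. That is inside the 0.06 limit.
- **Camera disagreement:** the two cameras differed by about 3 mm on where the pins were. I aligned using the close-up side view, and the door went on without resistance.

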